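# Build up the cutter and deburring spindles of a key machine

## Task

Build up the key machine's two spindles. Onto the blue stand's spindle put the dark steel collar, then the brass cutter on it, then the blue sleeve on top; onto the white stand's spindle put the green deburring wheel and then the white sleeve, each part sitting flat and fully down on the one below. Leave the worn brown cutter, the key tray and the wrench where they lie.

Things in the scene. Friction and masses are not known exactly. Their poses are not given: they have to be found in the camera images.
- collar_center (a point): dark steel spacer collar, plain: a flat ring lying on the bench, its axis upright, with a 20 mm through bore, outer diameter 46 mm, height 16 mm, about 0.12 kg. The point is its centre, half-way up
- cutter_center (a point): brass-coloured cutter wheel with fine teeth on its rim: a flat ring lying on the bench, its axis upright, with a 20 mm through bore, outer diameter 60 mm (62 to 63 mm over the teeth, which are only seen), height 14 mm, about 0.16 kg. The point is its centre, half-way up
- blue_sleeve_center (a point): blue ribbed plastic retaining sleeve: a short upright tube standing on the bench, with a 20 mm through bore, outer diameter 34 mm, height 24 mm, about 0.05 kg. The point is its centre, half-way up
- wheel_center (a point): green deburring wheel with a fine toothed rim: a flat ring lying on the bench, its axis upright, with a 20 mm through bore, outer diameter 54 mm (about 57 mm over the teeth, which are only seen), height 18 mm, about 0.06 kg. The point is its centre, half-way up
- white_sleeve_center (a point): white ribbed plastic retaining sleeve, the same size as the blue one: upright tube, 20 mm through bore, outer diameter 34 mm, height 24 mm, about 0.05 kg. The point is its centre, half-way up
- blue_stand_seat (a point): seat of the spindle stand with the blue plate. The point is the centre of the seat's top face, 16 mm above the bench; z is up along the spindle. The stand is a 90 x 90 x 10 mm plate fixed to the bench, with a round steel seat 56 mm across and 6 mm high on it; from the seat's middle a steel spindle 15 mm thick rises 50 mm (its top 8 mm taper to 7 mm thick). Its ring parts slide on freely from above, without threads
- white_stand_seat (a point): seat of the spindle stand with the white plate. The point is the centre of the seat's top face, 16 mm above the bench; z is up along the spindle. The stand is a 90 x 90 x 10 mm plate fixed to the bench, with a round steel seat 56 mm across and 6 mm high on it; from the seat's middle a steel spindle 15 mm thick rises 50 mm (its top 8 mm taper to 7 mm thick). Its ring parts slide on freely from above, without threads
- worn_cutter_center (a point): worn, rust-brown cutter wheel with missing teeth, loose on the bench, same size as the brass one (60 mm across, 14 mm high); not to be used or moved. The point is its centre, half-way up
- key_tray: loose blue open tray of key blanks, 130 x 90 x 30 mm, at the left of the work; leave alone. Origin: centre of its underside, x along its length
- wrench_mark (a point): loose steel wrench, 160 mm long, lying flat at the right of the work; leave alone. The point is near its middle, x along its length
Not all that is in view belongs to the job. What is shaped like the part that bears cutter_center but pink, purple or red is not meant.

How it is judged:
By the outcome, as a careful person would: the job done as asked, in the order asked, and still so for the second after the job is handed in, with the robot touching nothing.
It also fails if it takes over 96 s, if anything falls off the work surface, if the arm or the gripper's body presses on something with over 40 N, if the wrist force passes 120 N, or if a joint passes its speed limit or range.

## Robot

A 6-joint arm with a two-finger parallel gripper is mounted at the origin on the work surface. World frame = base frame: x ahead of the robot, y to its left, z up, the work surface at z = 0. Lengths are in m, angles in rad, forces in N, time in s.
With the tool pointing down it reaches from about 0.35 to 0.725 m from the base axis. Payload 4.3 kg.
Tool frame: the origin (TCP) lies midway between the tips of the shut fingers; the grasp point (between the pads) lies 19 mm behind it (pinch_z is the distance from the TCP to the grasp point, in m); z points along the fingers, y is the direction in which the jaws open and shut (so a half turn about z gives the same grasp; the last joint's range is limited). The gripper opens to 85 mm and grips with 20 to 120 N. Pads are 22 mm wide; open, the fingers measure 114 mm over their backs; the gripper's body (76 mm by 85 mm) begins 54 mm behind the grasp point. The pads swing forward as they close: fully open they stand 13 mm farther back than shut.
Start: joints at [-1.366, 0.377, 0.081, 1.274, 0, 1.46], TCP at [0.178, -0.547, 0.204] pointing down, gripper open.
Joint ranges: [-2.72, 2.72], [-0.84, 1.66], [-1.02, 1.22], [-1.77, 2.12], [-1.37, 1.28], [-3.14, 3.14]. Speed limits (rad/s): [2.57, 2.57, 3.14, 3.14, 3.14, 3.14].

## Interface

Orientations are given as a unit quaternion [x, y, z, w].
In Python, from bench import * gives the robot as it stands. The module is installed in compiled form; this text tells all that it offers.
- The arm moves only by the tool play_rows, never from a script. Its argument "targets" is one flat list of numbers, 7 for each row, row after row: the shift along the tool's x, y, z in m, then the turn, a rotation vector about the tool's x, y, z in degrees, then the closure in counts, from 0 (fully open) to 255 (shut). A call has 1 to 10 rows; each row shifts and turns the commanded pose from where the row before left it, along the tool's axes as they then stand; what a row does not reach is not made up. A row lasts 1/10 s, in which the tool goes at most 50 mm and 8.59 degrees, less where a joint would pass 70% of its speed; a pose out of reach is approached as far as the arm can. A call is refused whole if a number of a shift passes 0.05 or a number of a turn 8.59, either way. A call with a gripper value outside its range is refused whole. The fingers move at their own pace and stop on an object; "newtons" is the grip in N (left out, the last holds). Time passes only in rows, so rows that do not move let the fingers close. It gives the time, the measured TCP pose, the force and the opening at its end, in the units of the state.
- sense(): the state, without advancing time (a new reading comes with each control period).
- read_camera(name): name is "scene" or "side" or "wrist"; returns a dict with "frame" (400x640x3 uint8, blue, green, red), "intrinsics" (3x3 intrinsics, pixels), "extrinsics" (4x4, takes a point from world to camera coordinates). Camera axes: x right, y down, z forward; pixel columns grow to the right and rows downward; lengths in m; the calibration is good to about 2 mm. A picture is of the moment at which its call begins. There is no depth.
- sign_off(): hands the job in, once; it reports no verdict.
Trained networks look in a picture, given as the dict that the camera call returned (one of the last four; its "shot" number tells which), for a name from the list of things; names that differ only in an ending like _2 or _b are one class to them, and where a whole thing is asked for, a point or a joint stands for the part that bears it (a point fixed in the world has none). Each returns a list of dicts, best first, with "p" (0 to 1); they miss things now and then, are a little off and sometimes report something else, mostly with a low value. They report only what shows in the picture. A call takes as long as a camera call. They do not tell look-alikes from the thing itself.
- recognise(picture, target): "location" ([x, y, z] in m, in the coordinates of the camera as it stood for that picture, good to about 4 mm: the middle of the surface that is visible of it).
- outline_of(picture, target): "region" (400x640 bool, what is visible of it).
The state is a dict: "time": time; "q": joint angles; "joint_velocities": joint speeds; "tau": joint torques, N m; "tcp_pos": TCP position; "orientation": TCP orientation; "contact_force": force on the tool from outside, world axes, zero at the start; "wrist_torque": the same for the moment, N m; "opening": finger opening in m.
Only numpy, scipy, OpenCV 4.12 (cv2) and the standard library are available. Lean on these libraries where they do the work, as an engineer would, in place of code of your own. Each camera call takes 0.05 s, during which the arm holds its last target. There are 200 camera calls.

## Working session

There is one attempt and no reset: what is moved stays moved. The work goes in short steps, Python scripts to look and compute and a tool call to move; the robot and the scene stay as the last step left them, time stands still between calls to the robot, and variables do not carry over. Pictures are saved under pics/ and viewed, about 12 in all and at most 16, crops included, and the job is handed in when it is done.

Besides the shell and the picture viewer there is one more tool, called after "Call:" as name(argument=value, ...) on one line, values as JSON. play_rows: Moves the arm, as the interface text tells. Its arguments: {"type":"object","properties":{"targets":{"type":"array","items":{"type":"number"}},"newtons":{"type":"number"}},"required":["targets"]}

```bash
mkdir -p pics
cat > h.py <<'E'
from bench import *
import numpy as np, cv2
from scipy.spatial.transform import Rotation as R
NAMES=["collar_center","cutter_center","blue_sleeve_center","wheel_center","white_sleeve_center","blue_stand_seat","white_stand_seat","worn_cutter_center","key_tray","wrench_mark"]
def towld(p,pc):
    E=np.array(p["extrinsics"]); return E[:3,:3].T@(np.array(pc)-E[:3,3])
def proj(p,X):
    E=np.array(p["extrinsics"]); c=E[:3,:3]@np.array(X)+E[:3,3]; u=np.array(p["intrinsics"])@c; return u[:2]/u[2]
def atz(p,uv,z):
    E=np.array(p["extrinsics"]); d=E[:3,:3].T@np.linalg.inv(p["intrinsics"])@np.array([uv[0],uv[1],1.]); o=-E[:3,:3].T@E[:3,3]
    return o+d*(z-o[2])/d[2]
E
cat > a.py <<'E'
from h import *
s=sense(); print(s["tcp_pos"],s["orientation"],s["time"],s["opening"])
for n in ["scene","side","wrist"]:
    p=read_camera(n); cv2.imwrite(f"pics/{n}0.png",p["frame"])
    E=np.array(p["extrinsics"]); print(n,"cam at",(-E[:3,:3].T@E[:3,3]).round(3))
    if n=="wrist": continue
    for t in NAMES:
        for r in recognise(p,t)[:4]:
            if r["p"]>.2:
                w=towld(p,r["location"]); print(t,round(r["p"],2),w.round(3),proj(p,w).round(0))
E
python3 a.py
```

```text
[ 0.17794047 -0.54603337  0.20285558] [ 9.87633963e-01  1.56774067e-01 -2.37157895e-05 -1.02300097e-03] 0.0 0.08550203337779118
scene cam at [1.591 0.086 0.843]
cutter_center 0.66 [ 0.449 -0.017  0.014] [313. 209.]
cutter_center 0.63 [ 0.304 -0.174  0.015] [274. 185.]
cutter_center 0.63 [0.535 0.085 0.013] [343. 226.]
cutter_center 0.44 [0.337 0.185 0.015] [371. 192.]
wheel_center 0.59 [0.479 0.275 0.015] [400. 216.]
white_sleeve_center 0.66 [ 0.48  -0.287  0.017] [234. 212.]
blue_stand_seat 0.82 [0.646 0.015 0.011] [319. 248.]
blue_stand_seat 0.56 [0.446 0.146 0.019] [361. 209.]
blue_stand_seat 0.53 [ 0.478 -0.287  0.018] [234. 211.]
blue_stand_seat 0.49 [ 0.626 -0.178  0.008] [258. 242.]
white_stand_seat 0.92 [ 0.626 -0.179  0.009] [257. 242.]
worn_cutter_center 0.53 [0.48  0.274 0.018] [400. 216.]
worn_cutter_center 0.51 [0.602 0.189 0.016] [376. 239.]
key_tray 0.81 [0.499 0.493 0.014] [469. 222.]
wrench_mark 0.79 [ 0.507 -0.48   0.006] [177. 217.]
side cam at [-0.163  0.872  0.767]
collar_center 0.54 [0.433 0.149 0.014] [295. 241.]
cutter_center 0.9 [0.523 0.096 0.016] [280. 218.]
cutter_center 0.81 [ 0.437 -0.014  0.014] [331. 209.]
cutter_center 0.64 [0.467 0.286 0.018] [246. 266.]
cutter_center 0.61 [0.322 0.19  0.015] [322. 268.]
blue_sleeve_center 0.42 [ 0.431 -0.136  0.015] [357. 189.]
wheel_center 0.61 [0.466 0.284 0.017] [247. 266.]
blue_stand_seat 0.61 [0.629 0.021 0.009] [268. 194.]
white_stand_seat 0.78 [ 0.611 -0.174  0.006] [314. 168.]
worn_cutter_center 0.88 [0.587 0.201 0.015] [234. 230.]
key_tray 0.76 [0.505 0.495 0.008] [163. 318.]
wrench_mark 0.71 [ 0.511 -0.475  0.007] [390. 139.]
wrench_mark 0.52 [0.63  0.019 0.01 ] [268. 193.]
wrench_mark 0.3 [0.432 0.149 0.016] [295. 241.]
wrist cam at [ 0.248 -0.523  0.374]
```

```bash
python3 -c "
import cv2
a=cv2.imread('pics/scene0.png')[160:290,160:480];cv2.imwrite('pics/s1.png',cv2.resize(a,(800,325),interpolation=2))
b=cv2.imread('pics/side0.png')[120:320,180:420];cv2.imwrite('pics/s2.png',cv2.resize(b,(720,600),interpolation=2))"
```

```text
(no output)
```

View pics/s1.png

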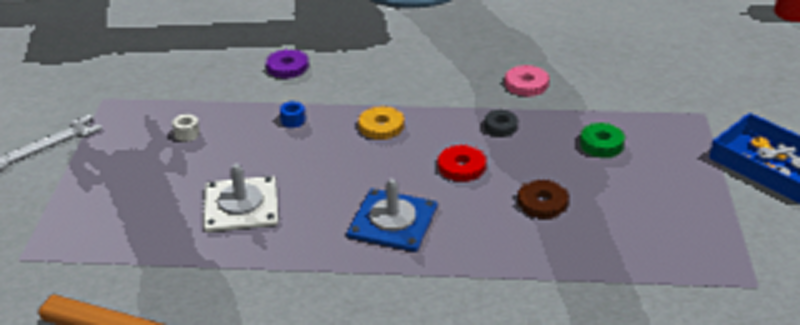

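View pics/s2.png

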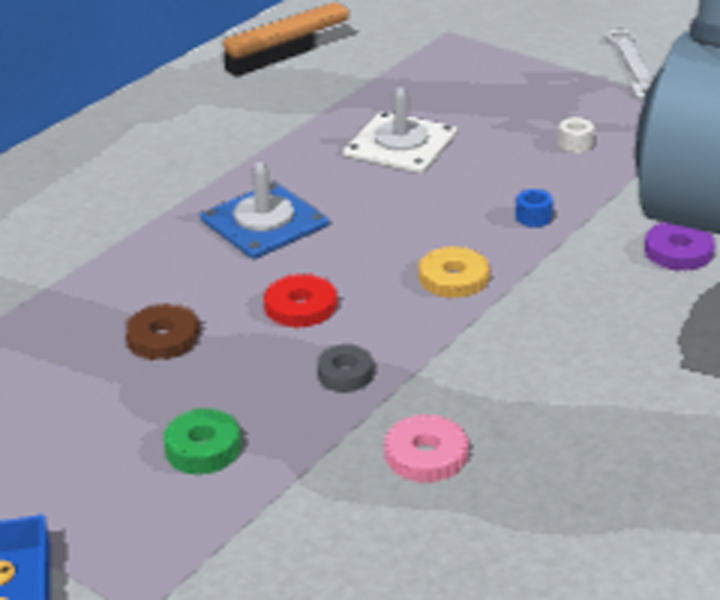

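Picture contents (scene px): brass (313,209); same-shaped decoys are red (343,226), pink (371,192), purple (274,185) and the worn brown one (376,239). Collar is at (361,209), green wheel (400,216), blue sleeve (277,205), white sleeve (234,211), blue stand (319,248), white stand (258,242). Next: a survey pose with the wrist camera.

```bash
cat >> h.py <<'E'
def yawof(q):
    x=R.from_quat(q).as_matrix()[:,0]; return np.degrees(np.arctan2(x[1],x[0]))
def plan(*wps,yaw=90,grip=0,start=None):
    """print rows to go through world waypoints with tool down"""
    s=sense(); p=np.array(start if start is not None else s["tcp_pos"],float); ps=yawof(s["orientation"]) if start is None else yaw; n0=0
    for w in wps:
        d=np.array(w)-p; dy=yaw-ps; n=int(max(np.ceil(np.abs(d).max()/.049),np.linalg.norm(d)/.05+.999,np.ceil(abs(dy)/8.5),1))
        for i in range(n):
            a=np.radians(ps); x=np.array([np.cos(a),np.sin(a),0]); y=np.array([np.sin(a),-np.cos(a),0])
            print([round(float(v),4) for v in (d@x/n,d@y/n,-d[2]/n)]+[0,0,round(-dy/n,2),grip]); ps+=dy/n
        p=np.array(w)
def st():
    s=sense(); print("t",round(s["time"],2),np.round(s["tcp_pos"],4),"yaw",round(yawof(s["orientation"]),2),"tilt",np.round(R.from_quat(s["orientation"]).as_matrix()[:2,2],4),"F",np.round(s["contact_force"],1),"open",round(s["opening"],4))
E
python3 -c "
from h import *
p=read_camera('wrist');print(p['intrinsics'],np.array(p['extrinsics'])[:3,:3].T.round(3))
plan((.42,-.12,.32))"
```

```text
[[311.81654588   0.         313.81825067]
 [  0.         311.81654588 199.71006218]
 [  0.           0.           1.        ]] [[ 0.31  -0.91  -0.276]
 [-0.951 -0.296 -0.09 ]
 [ 0.     0.291 -0.957]]
[0.0329, -0.0301, -0.0106, 0, 0, np.float64(-6.54), 0]
[0.0361, -0.0261, -0.0106, 0, 0, np.float64(-6.54), 0]
[0.0389, -0.0218, -0.0106, 0, 0, np.float64(-6.54), 0]
[0.0411, -0.0173, -0.0106, 0, 0, np.float64(-6.54), 0]
[0.0428, -0.0125, -0.0106, 0, 0, np.float64(-6.54), 0]
[0.044, -0.0075, -0.0106, 0, 0, np.float64(-6.54), 0]
[0.0445, -0.0025, -0.0106, 0, 0, np.float64(-6.54), 0]
[0.0445, 0.0026, -0.0106, 0, 0, np.float64(-6.54), 0]
[0.0439, 0.0077, -0.0106, 0, 0, np.float64(-6.54), 0]
[0.0428, 0.0126, -0.0106, 0, 0, np.float64(-6.54), 0]
[0.0411, 0.0174, -0.0106, 0, 0, np.float64(-6.54), 0]
```

Call:
play_rows(targets=[0.033,-0.03,-0.012,0,0,-6.5,0,0.036,-0.026,-0.012,0,0,-6.5,0,0.039,-0.022,-0.012,0,0,-6.5,0,0.041,-0.017,-0.012,0,0,-6.5,0,0.043,-0.012,-0.012,0,0,-6.5,0,0.044,-0.007,-0.012,0,0,-6.5,0,0.044,-0.002,-0.012,0,0,-6.5,0,0.044,0.003,-0.012,0,0,-6.5,0,0.044,0.008,-0.012,0,0,-6.5,0,0.043,0.013,-0.012,0,0,-6.5,0], newtons=40)

```text
time: 2.2
tcp_pos: [0.4018, -0.16, 0.3246]
orientation: [0.747, 0.665, 0.0, 0.001]
contact_force: [-0.2, -0.5, -0.6]
opening: 0.085
```

Call:
play_rows(targets=[0.041,0.017,0,0,0,-6.5,0,0,0,0,0,0,0,0,0,0,0,0,0,0,0])

```text
time: 2.5
tcp_pos: [0.4233, -0.1222, 0.3238]
orientation: [0.709, 0.705, -0.0, 0.0]
contact_force: [-0.8, -0.3, -0.8]
opening: 0.0856
```

```bash
cat > w.py <<'E'
from h import *
import sys
st(); p=read_camera("wrist"); cv2.imwrite(f"pics/{sys.argv[1]}.png",p["frame"])
Z=dict(collar_center=.016,cutter_center=.014,blue_sleeve_center=.024,wheel_center=.018,white_sleeve_center=.024,blue_stand_seat=.016,white_stand_seat=.016,worn_cutter_center=.014)
for t in Z:
    for r in recognise(p,t)[:4]:
        if r["p"]>.3:
            w=towld(p,r["location"]); uv=proj(p,w); print(t,round(r["p"],2),w.round(4),uv.round(0),"at top z",atz(p,uv,Z[t]).round(4))
E
python3 w.py w1
```

```text
t 2.5 [ 0.4233 -0.1222  0.3238] yaw 89.65 tilt [-0.0001 -0.0006] F [-0.8 -0.3 -0.8] open 0.0856
cutter_center 0.96 [ 0.2944 -0.172   0.0158] [233. 187.] at top z [ 0.2939 -0.1725  0.014 ]
cutter_center 0.95 [ 0.4419 -0.0163  0.0148] [327.  82.] at top z [ 0.4419 -0.0162  0.014 ]
cutter_center 0.68 [0.5263 0.0736 0.0149] [390.  11.] at top z [0.5265 0.0738 0.014 ]
cutter_center 0.32 [ 0.4706 -0.2811  0.0228] [343. 251.] at top z [ 0.4714 -0.2854  0.014 ]
blue_sleeve_center 0.63 [ 0.4264 -0.1462  0.0219] [316. 172.] at top z [ 0.4264 -0.1458  0.024 ]
white_sleeve_center 0.94 [ 0.472  -0.2802  0.0233] [344. 251.] at top z [ 0.4719 -0.2799  0.024 ]
blue_stand_seat 0.79 [0.6303 0.0098 0.01  ] [459.  62.] at top z [0.6278 0.0091 0.016 ]
white_stand_seat 0.88 [ 0.6123 -0.1729  0.0089] [432. 186.] at top z [ 0.6095 -0.171   0.016 ]
```

View pics/w1.png

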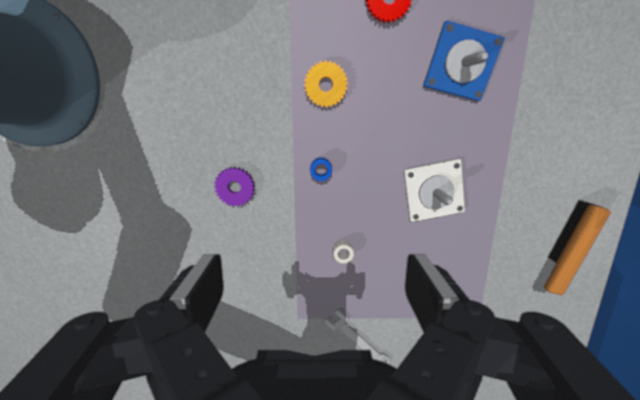

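```bash
cat >> h.py <<'E'
from scipy.optimize import fsolve
DIM=dict(collar_center=(.023,.016),cutter_center=(.0307,.014),blue_sleeve_center=(.017,.024),wheel_center=(.028,.018),white_sleeve_center=(.017,.024))
def hullmask(p,pts):
    m=np.zeros((1600,2560),np.uint8); uv=np.array([proj(p,q) for q in pts])*4+1.5
    cv2.fillConvexPoly(m,cv2.convexHull(uv.astype(np.float32)).round().astype(np.int32),1); return m
def cen(m):
    M=cv2.moments(m,True); return np.array([M["m10"],M["m01"]])/M["m00"],M["m00"]
def colmask(p,uv,t,rad=60):
    """largest colour blob nearest uv, filled hull"""
    hsv=cv2.cvtColor(p["frame"],cv2.COLOR_BGR2HSV).astype(int); H,S,V=hsv[...,0],hsv[...,1],hsv[...,2]
    m={"c":(H>15)&(H<33)&(S>110),"bl":(H>100)&(H<118)&(S>140)&(V>40),"g":(H>50)&(H<85)&(S>110),
       "w":(V>175)&(S<40),"d":(V<95)&(S<70)}[{"cutter_center":"c","blue_sleeve_center":"bl","blue_stand_seat":"bl","wheel_center":"g","white_sleeve_center":"w","white_stand_seat":"w","collar_center":"d"}[t]]
    g=np.zeros(m.shape,np.uint8); u,v=np.round(uv).astype(int); cv2.circle(g,(u,v),rad,1,-1)
    n,l,s,c=cv2.connectedComponentsWithStats((m&(g>0)).astype(np.uint8)); 
    if n<2: return None
    k=1+s[1:,4].argmax(); cs,_=cv2.findContours((l==k).astype(np.uint8),cv2.RETR_EXTERNAL,cv2.CHAIN_APPROX_NONE)
    o=np.zeros(m.shape,np.uint8); cv2.fillConvexPoly(o,cv2.convexHull(np.vstack(cs)),1); return o
def body(t,xy,z0,yaw=0):
    if "stand" in t:
        a=np.radians(yaw); c=[(np.cos(a)*i-np.sin(a)*j,np.sin(a)*i+np.cos(a)*j) for i in(-.045,.045) for j in(-.045,.045)]
        return [(xy[0]+i,xy[1]+j,z) for i,j in c for z in(0,.01)]
    r,h=DIM[t]; return [(xy[0]+r*np.cos(a),xy[1]+r*np.sin(a),z) for a in np.linspace(0,6.28,40) for z in(z0,z0+h)]
def fit(p,t,xy0,z0=0,rad=60):
    uv=proj(p,(xy0[0],xy0[1],z0+.01)); m=colmask(p,uv,t,rad)
    if m is None: print(t,"no blob"); return None
    c,a=cen(m); yaw=0
    if "stand" in t:
        pts=cv2.findNonZero(m)[:,0]; w=np.array([atz(p,q,.01)[:2] for q in pts]).astype(np.float32)
        yaw=cv2.minAreaRect(w*1000)[2]
    xy=np.array(xy0,float)
    for _ in range(4):
        mc,ma=cen(hullmask(p,body(t,xy,z0,yaw))); d=c-((mc-1.5)/4)
        q=proj(p,(xy[0],xy[1],z0+.01)); xy=xy+atz(p,q+d,z0+.01)[:2]-atz(p,q,z0+.01)[:2]
    print(t,"xy",xy.round(4),"area ratio",round(a/(ma/16),3),"px",c.round(1),"yaw",round(yaw,1)); return xy
E
cat > f1.py <<'E'
from h import *
p=read_camera("wrist")
for t,x in [("cutter_center",(.442,-.016)),("blue_sleeve_center",(.427,-.144)),("white_sleeve_center",(.472,-.28)),("blue_stand_seat",(.629,.01)),("white_stand_seat",(.61,-.172))]: fit(p,t,x,rad=50 if "stand" in t or "cutter" in t else 22)
plan((.46,.16,.32))
E
python3 f1.py
```

```text
cutter_center xy [ 0.4401 -0.0194] area ratio 1.035 px [325.7  82.8] yaw 0
blue_sleeve_center xy [ 0.4329 -0.144 ] area ratio 0.914 px [321.  168.3] yaw 0
white_sleeve_center xy [ 0.4717 -0.2905] area ratio 0.706 px [344.1 252.9] yaw 0
blue_stand_seat xy [0.6376 0.0097] area ratio 0.921 px [463.   59.1] yaw 75.6
white_stand_seat xy [ 0.6179 -0.1827] area ratio 0.943 px [435.5 188.8] yaw 11.7
[0.0473, 0.0058, 0.0006, 0, 0, np.float64(-0.09), 0]
[0.0473, 0.0058, 0.0006, 0, 0, np.float64(-0.09), 0]
[0.0473, 0.0059, 0.0006, 0, 0, np.float64(-0.09), 0]
[0.0473, 0.006, 0.0006, 0, 0, np.float64(-0.09), 0]
[0.0473, 0.006, 0.0006, 0, 0, np.float64(-0.09), 0]
[0.0473, 0.0061, 0.0006, 0, 0, np.float64(-0.09), 0]
```

Call:
play_rows(targets=[0.047,0.006,0,0,0,0,0,0.047,0.006,0,0,0,0,0,0.047,0.006,0,0,0,0,0,0.047,0.006,0,0,0,0,0,0.047,0.006,0,0,0,0,0,0.047,0.006,0,0,0,0,0,0,0,0,0,0,0,0,0,0,0,0,0,0,0])

```text
time: 3.8
tcp_pos: [0.4612, 0.1594, 0.3235]
orientation: [0.709, 0.705, -0.0, 0.0]
contact_force: [0.0, -1.5, -0.1]
opening: 0.0855
```

```bash
cat > f2.py <<'E'
from h import *
st();p=read_camera("wrist");cv2.imwrite("pics/w2.png",p["frame"])
for t in ["collar_center","wheel_center","blue_stand_seat"]:
    for r in recognise(p,t)[:3]:
        if r["p"]>.3: w=towld(p,r["location"]);print(t,round(r["p"],2),w.round(4),proj(p,w).round())
for t,x,r in [("cutter_center",(.44,-.019),50),("blue_sleeve_center",(.433,-.144),30),("collar_center",(.44,.147),30),("wheel_center",(.473,.277),40),("blue_stand_seat",(.635,.01),65),("white_stand_seat",(.618,-.182),65)]: fit(p,t,x,rad=r)
E
python3 f2.py
```

```text
t 3.8 [0.4612 0.1594 0.3235] yaw 89.67 tilt [-0.0005 -0.0008] F [ 0.  -1.5 -0.1] open 0.0855
collar_center 0.79 [0.436  0.1473 0.0122] [298. 163.]
wheel_center 0.83 [0.4723 0.2809 0.0166] [322.  70.]
blue_stand_seat 0.72 [0.6312 0.0197 0.0113] [416. 237.]
cutter_center xy [ 0.44   -0.0196] area ratio 0.968 px [302.7 258. ] yaw 0
blue_sleeve_center xy [ 0.4329 -0.1439] area ratio 0.828 px [299.9 320.7] yaw 0
collar_center xy [0.4361 0.1448] area ratio 0.93 px [298.4 164.1] yaw 0
wheel_center xy [0.4696 0.2793] area ratio 0.993 px [320.   70.9] yaw 0
blue_stand_seat xy [0.6377 0.0118] area ratio 0.87 px [418.5 239.7] yaw 76.0
white_stand_seat xy [ 0.612  -0.1832] area ratio 0.8 px [395.6 334.6] yaw 11.4
```

View pics/w2.png

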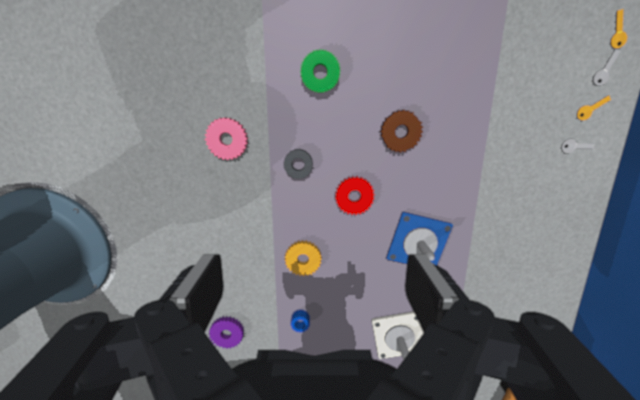

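Collar (298,164), green wheel (320,71), blue stand (419,238) confirmed. Going over the collar.

```bash
python3 -c "
from h import *
plan((.436,.145,.10))"
```

```text
[-0.0025, -0.005, 0.0448, 0, 0, np.float64(-0.12), 0]
[-0.0025, -0.0051, 0.0448, 0, 0, np.float64(-0.12), 0]
[-0.0025, -0.0051, 0.0448, 0, 0, np.float64(-0.12), 0]
[-0.0025, -0.0051, 0.0448, 0, 0, np.float64(-0.12), 0]
[-0.0025, -0.0051, 0.0448, 0, 0, np.float64(-0.12), 0]
```

Call:
play_rows(targets=[-0.003,-0.005,0.045,0,0,-0.3,0,-0.003,-0.005,0.045,0,0,0,0,-0.003,-0.005,0.045,0,0,0,0,-0.003,-0.005,0.045,0,0,0,0,-0.002,-0.005,0.044,0,0,0,0,0,0,0,0,0,0,0,0,0,0,0,0,0,0])

```text
time: 4.7
tcp_pos: [0.436, 0.1439, 0.1004]
orientation: [0.709, 0.705, -0.001, -0.0]
contact_force: [0.1, 0.3, 1.3]
opening: 0.0853
```

```bash
cat > f3.py <<'E'
from h import *
import sys
# f3.py target x y [z0 rad name]
t,x,y=sys.argv[1],float(sys.argv[2]),float(sys.argv[3]); z0=float(sys.argv[4]); rad=int(sys.argv[5])
st();p=read_camera("wrist");cv2.imwrite(f"pics/{sys.argv[6]}.png",p["frame"])
xy=fit(p,t,(x,y),z0,rad)
s=np.array(sense()["tcp_pos"]); print("delta world",(xy-s[:2]).round(4))
E
python3 f3.py collar_center .436 .145 0 55 w3
```

```text
t 4.7 [0.436  0.1439 0.1004] yaw 89.74 tilt [-0.0011 -0.0003] F [0.1 0.3 1.3] open 0.0853
collar_center xy [0.4352 0.1446] area ratio 0.236 px [314.1 193.5] yaw 0
delta world [-0.0032  0.    ]
```

View pics/w3.png

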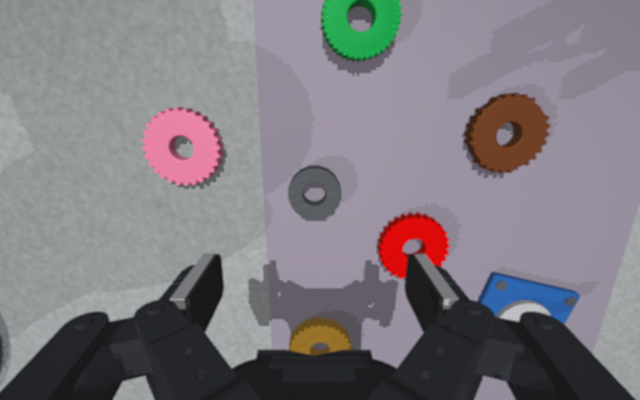

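```bash
sed -i 's/(V<95)&(S<70)/(V<118)\&(S<70)\&(H>85)\&(H<125)/' h.py; python3 -c "
from h import *
for i in range(3):
    st();p=read_camera('wrist'); fit(p,'collar_center',(.436,.145),0,42)
st()
h=cv2.cvtColor(p['frame'],cv2.COLOR_BGR2HSV);print(h[193,295],h[208,314],h[193,314],h[193,275],h[175,350])"
```

```text
t 4.75 [0.4384 0.1445 0.102 ] yaw 89.76 tilt [0.0034 0.0005] F [0.  0.4 0.9] open 0.0854
collar_center xy [0.4353 0.1457] area ratio 0.928 px [310.9 192.6] yaw 0
t 4.8 [0.4397 0.1449 0.1029] yaw 89.78 tilt [0.0059 0.0009] F [ 0.3 -1.7  0.8] open 0.0858
collar_center xy [0.4353 0.1455] area ratio 0.929 px [309.1 193. ] yaw 0
t 4.85 [0.44   0.1452 0.103 ] yaw 89.8 tilt [0.0067 0.0011] F [ 0.9 -1.   0.4] open 0.0853
collar_center xy [0.4351 0.1457] area ratio 0.931 px [308.5 193.1] yaw 0
t 4.9 [0.4399 0.1453 0.1028] yaw 89.81 tilt [0.0065 0.0011] F [0.3 0.6 0.3] open 0.0853
[107  19  92] [105  20 100] [134  25 153] [136  26 167] [134  24 157]
```

Call:
play_rows(targets=[0,0,0,0,0,0,0,0,0,0,0,0,0,0])

```text
time: 5.1
tcp_pos: [0.4376, 0.1451, 0.1011]
orientation: [0.708, 0.706, 0.001, 0.001]
contact_force: [-0.5, -0.4, -0.4]
opening: 0.0855
```

```bash
python3 -c "
from h import *
st();p=read_camera('wrist');st(); fit(p,'collar_center',(.436,.145),0,42); print(sense()['joint_velocities'],sense()['q'])"
```

```text
t 5.1 [0.4376 0.1451 0.1011] yaw 89.84 tilt [0.0027 0.0004] F [-0.5 -0.4 -0.4] open 0.0855
t 5.15 [0.4372 0.145  0.1006] yaw 89.84 tilt [0.0017 0.0002] F [ 0.1  0.1 -0.4] open 0.0855
collar_center xy [0.4351 0.1456] area ratio 0.932 px [311.7 193.6] yaw 0
[ 0.00054572  0.00575652 -0.01391243 -0.00350562 -0.0016761   0.00066899] [ 1.82564287e-01  2.09879758e-01 -4.27197730e-01  9.31970857e-01
 -1.15218328e-04  1.75607348e+00]
```

Call:
play_rows(targets=[0.001,-0.001,0.03,0,0,0,50,0,-0.001,0.03,0,0,0,50,0,0,0.02,0,0,0,50,0,0,0.012,0,0,0,50,0,0,0.006,0,0,0,50,0,0,0,0,0,0,50,0,0,0,0,0,0,50], newtons=40)

```text
time: 5.85
tcp_pos: [0.4349, 0.146, 0.0024]
orientation: [0.708, 0.706, 0.0, 0.0]
contact_force: [0.2, -0.3, 0.2]
opening: 0.0684
```

Call:
play_rows(targets=[0,0,0,0,0,0,255,0,0,0,0,0,0,255,0,0,0,0,0,0,255,0,0,0,0,0,0,255,0,0,0,0,0,0,255], newtons=40)

```text
time: 6.35
tcp_pos: [0.4343, 0.1458, 0.0019]
orientation: [0.708, 0.706, 0.0, 0.0]
contact_force: [-0.2, -0.2, -1.0]
opening: 0.0001
```

```bash
python3 -c "
from h import *
st();p=read_camera('wrist');cv2.imwrite('pics/w4.png',p['frame']);st()
plan((.4363,.145,.12),(.637,.012,.12))"
```

```text
t 6.35 [0.4343 0.1458 0.0019] yaw 89.84 tilt [ 0.0002 -0.0001] F [-0.2 -0.2 -1. ] open 0.0001
t 6.4 [0.4343 0.1458 0.0018] yaw 89.83 tilt [ 0.0001 -0.    ] F [-0.2  0.2 -1.1] open 0.0
[-0.0003, 0.0007, -0.0394, 0, 0, np.float64(-0.06), 0]
[-0.0003, 0.0007, -0.0394, 0, 0, np.float64(-0.06), 0]
[-0.0003, 0.0007, -0.0394, 0, 0, np.float64(-0.06), 0]
[-0.0266, 0.0401, -0.0, 0, 0, np.float64(-0.0), 0]
[-0.0266, 0.0401, -0.0, 0, 0, np.float64(-0.0), 0]
[-0.0266, 0.0401, -0.0, 0, 0, np.float64(-0.0), 0]
[-0.0266, 0.0401, -0.0, 0, 0, np.float64(-0.0), 0]
[-0.0266, 0.0401, -0.0, 0, 0, np.float64(-0.0), 0]
```

View pics/w4.png

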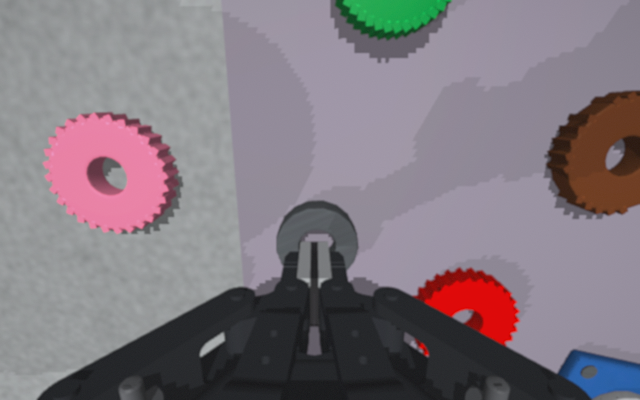

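```bash
python3 -c "
from h import *
p=read_camera('wrist');st()
for z in (0,.016): print('top centre guess',atz(p,(317,240),.016),proj(p,(.4343,.1458,.002)),proj(p,(.4343,.1458,.016)))
for y in (.1458,.165,.175): print(y,[proj(p,q).round() for q in [(.435,y+.023,.016),(.435-.023,y,.016),(.435+.023,y,.016)]])
p=read_camera('scene');fit(p,'collar_center',(.435,.15),0,14);cv2.imwrite('pics/c5.png',cv2.resize(p['frame'][170:250,300:420],(720,480),interpolation=2))
"
```

```text
t 6.45 [0.4343 0.1458 0.0018] yaw 89.84 tilt [ 0.     -0.0001] F [ 0.2 -0.8 -0.9] open -0.0002
top centre guess [0.43511741 0.15006582 0.016     ] [315.37430444 236.81083324] [315.507755   247.15959158]
top centre guess [0.43511741 0.15006582 0.016     ] [315.37430444 236.81083324] [315.507755   247.15959158]
0.1458 [array([317., 207.]), array([275., 247.]), array([359., 247.])]
0.165 [array([317., 171.]), array([273., 214.]), array([360., 214.])]
0.175 [array([317., 152.]), array([273., 196.]), array([361., 196.])]
collar_center xy [0.4131 0.1435] area ratio 1.702 px [359.9 205.6] yaw 0
```

View pics/c5.png

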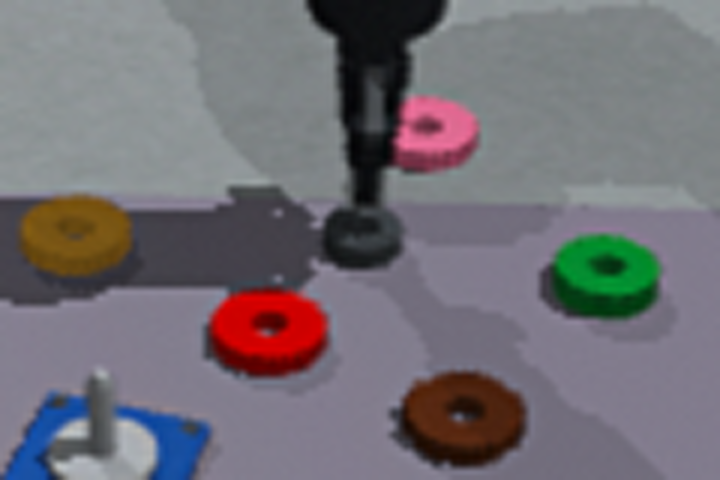

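```bash
python3 -c "
from h import *
p=read_camera('wrist');a=cv2.resize(p['frame'][180:320,240:400],(457,400),interpolation=2)
s=read_camera('side');u=proj(s,(.435,.146,.03)).astype(int);print(u)
b=cv2.resize(s['frame'][u[1]-40:u[1]+30,u[0]-35:u[0]+25],(343,400),interpolation=2)
cv2.imwrite('pics/c6.png',np.hstack([a,b]))
c=read_camera('scene')
for z in (.002,.016,.03): print(z,proj(c,(.4343,.1458,z)).round(1),proj(s,(.4343,.1458,z)).round(1), (proj(s,(.4343,.1458,z))-u+[35,40])*400/70+[457,0])
"
```

```text
[294 235]
0.002 [360.6 210.5] [295.4 244.2] [665.2705363  281.40397347]
0.016 [360.8 207.2] [295.2 239.8] [664.13594485 255.8989486 ]
0.03 [361.  203.9] [295.  235.3] [662.98663661 230.06309793]
```

View pics/c6.png

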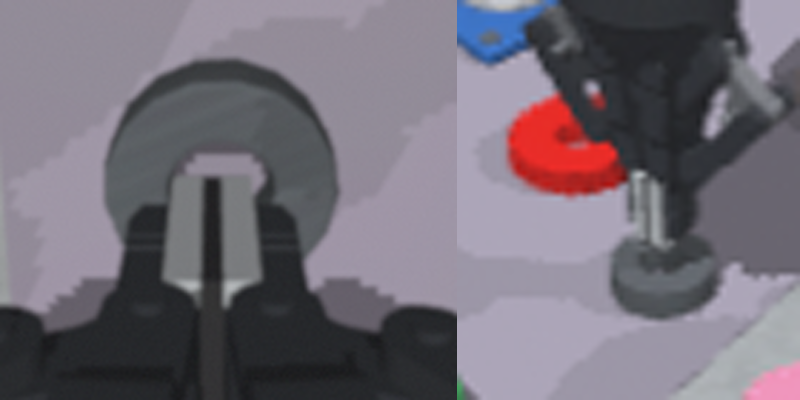

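The shut fingers ended above the collar: in both outside views the tips are at z≈0.02–0.03, although the TCP reads 0.002. The collar did not move. I'll reopen and lower in small steps while watching the force.

Call:
play_rows(targets=[0,0,0,0,0,0,50,0,0,0,0,0,0,50,0.001,0,0,0,0,0,50,0.001,0,0,0,0,0,50,0,0,0.004,0,0,0,50,0,0,0.004,0,0,0,50,0,0,0,0,0,0,50])

```text
time: 7.35
tcp_pos: [0.4336, 0.1477, -0.007]
orientation: [0.708, 0.706, -0.001, -0.0]
contact_force: [0.6, 0.8, 0.4]
opening: 0.0684
```

```bash
python3 -c "
from h import *
p=read_camera('wrist');st();a=cv2.resize(p['frame'][150:400,150:490],(544,400),interpolation=2)
s=read_camera('side');u=proj(s,(.435,.146,.03)).astype(int)
b=cv2.resize(s['frame'][u[1]-60:u[1]+30,u[0]-30:u[0]+27],(253,400),interpolation=2)
cv2.imwrite('pics/c7.png',np.hstack([a,b]))
fit(p,'collar_center',(.435,.149),0,55)
"
```

```text
t 7.4 [ 0.4337  0.1477 -0.0067] yaw 89.83 tilt [-0.0011 -0.0003] F [0.4 0.1 0.6] open 0.0687
collar_center xy [0.4351 0.1459] area ratio 0.916 px [318.5 251.6] yaw 0
```

View pics/c7.png

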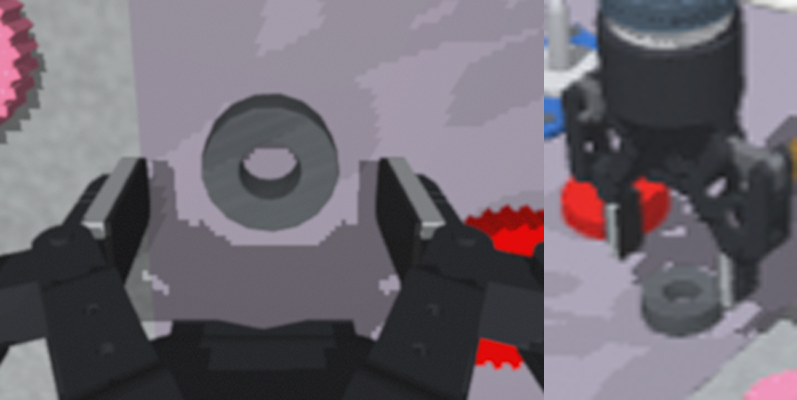

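Call:
play_rows(targets=[-0.002,0.001,0.005,0,0,0,50,0,0,0.004,0,0,0,50,0,0,0,0,0,0,50])

```text
time: 7.75
tcp_pos: [0.4347, 0.1456, -0.0159]
orientation: [0.708, 0.706, -0.001, -0.0]
contact_force: [-0.8, 0.2, -1.1]
opening: 0.0686
```

Call:
play_rows(targets=[0,0,0.003,0,0,0,50,0,0,0.002,0,0,0,50,0,0,0,0,0,0,50])

```text
time: 8.05
tcp_pos: [0.435, 0.1458, -0.0205]
orientation: [0.708, 0.706, -0.0, -0.0]
contact_force: [0.1, 0.8, 0.2]
opening: 0.0687
```

```bash
python3 -c "
from h import *
p=read_camera('wrist');st();a=cv2.resize(p['frame'][150:400,150:490],(544,400),interpolation=2)
s=read_camera('side');u=proj(s,(.435,.146,.03)).astype(int)
b=cv2.resize(s['frame'][u[1]-60:u[1]+30,u[0]-30:u[0]+27],(253,400),interpolation=2)
cv2.imwrite('pics/c8.png',np.hstack([a,b]))
fit(p,'collar_center',(.435,.146),0,55)
"
```

```text
t 8.1 [ 0.4351  0.1458 -0.0204] yaw 89.84 tilt [-0.0004 -0.0002] F [ 0.4  0.6 -0.7] open 0.0682
collar_center xy [0.4351 0.1459] area ratio 0.918 px [315.9 260.3] yaw 0
```

View pics/c8.png

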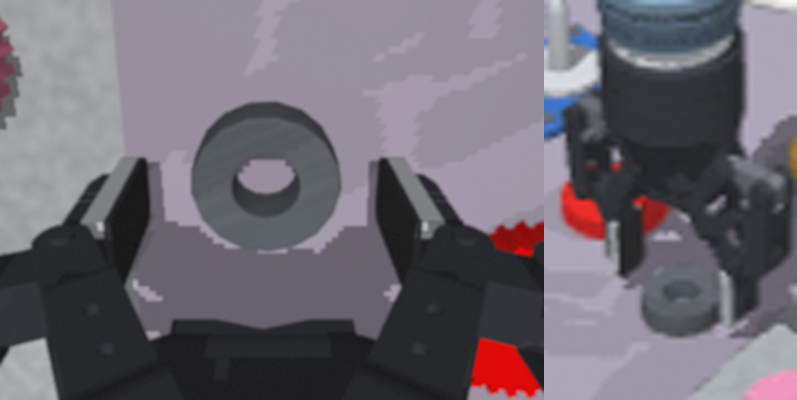

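```bash
python3 -c "
from h import *
s=read_camera('side');u=proj(s,(.435,.146,.03)).astype(int)
for x in (.4,.39,.469,.479):
  for z in (0,.01,.02): print(x,z,((proj(s,(x,.157,z))-u+[30,60])*400/90+[544,0]).round(), ((proj(s,(x,.135,z))-u+[30,60])*400/90+[544,0]).round())
p=read_camera('wrist')
for z in (0,.01,.02): print(z,((proj(p,(.4,.157,z))-[150,150])*1.6).round(),((proj(p,(.4,.152,z))-[150,150])*1.6).round())
"
```

```text
0.4 0 [721. 344.] [745. 323.]
0.4 0.01 [721. 330.] [745. 309.]
0.4 0.02 [720. 316.] [745. 295.]
0.39 0 [736. 351.] [760. 330.]
0.39 0.01 [736. 337.] [760. 316.]
0.39 0.02 [735. 323.] [759. 301.]
0.469 0 [622. 298.] [647. 278.]
0.469 0.01 [622. 284.] [646. 264.]
0.469 0.02 [621. 270.] [645. 250.]
0.479 0 [609. 292.] [633. 272.]
0.479 0.01 [608. 278.] [632. 258.]
0.479 0.02 [607. 264.] [632. 244.]
0 [156. 132.] [157. 147.]
0.01 [149. 145.] [150. 160.]
0.02 [142. 160.] [143. 176.]
```

Call:
play_rows(targets=[0,0,0.003,0,0,0,50,0,0,0.0015,0,0,0,50,0,0,0,0,0,0,150,0,0,0,0,0,0,150,0,0,0,0,0,0,150,0,0,0,0,0,0,150], newtons=40)

```text
time: 8.85
tcp_pos: [0.4352, 0.1458, -0.0245]
orientation: [0.708, 0.706, -0.0, 0.0]
contact_force: [-1.7, -0.7, 5.3]
opening: 0.0441
```

Call:
play_rows(targets=[0,0,0,0,0,0,150,0,0,-0.005,0,0,0,150,0,0,-0.01,0,0,0,150,0,0,-0.01,0,0,0,150,0,0,0,0,0,0,150])

```text
time: 9.35
tcp_pos: [0.437, 0.1462, 0.002]
orientation: [0.708, 0.706, 0.001, 0.001]
contact_force: [0.9, 1.3, -1.3]
opening: 0.0434
```

```bash
python3 -c "
from h import *
p=read_camera('wrist');st();a=cv2.resize(p['frame'][180:380,200:440],(480,400),interpolation=2)
s=read_camera('side');u=proj(s,(.435,.146,.03)).astype(int)
b=cv2.resize(s['frame'][u[1]-50:u[1]+30,u[0]-32:u[0]+28],(300,400),interpolation=2)
cv2.imwrite('pics/c9.png',np.hstack([a,b]))
for z in (.02,.025,.03,.035,.0): fit(p,'collar_center',(.435,.146),z,60)
"
```

```text
t 9.4 [0.4366 0.1461 0.0014] yaw 89.84 tilt [0.0026 0.0004] F [ 0.6 -1.4 -1. ] open 0.0436
collar_center xy [0.4357 0.1425] area ratio 1.164 px [313.4 264.6] yaw 0
collar_center xy [0.4356 0.1451] area ratio 1.097 px [313.1 264.8] yaw 0
collar_center xy [0.4356 0.1478] area ratio 1.024 px [313.  264.9] yaw 0
collar_center xy [0.4354 0.1504] area ratio 0.954 px [312.6 265.2] yaw 0
collar_center xy [0.4356 0.1342] area ratio 1.314 px [313.1 260.5] yaw 0
```

View pics/c9.png

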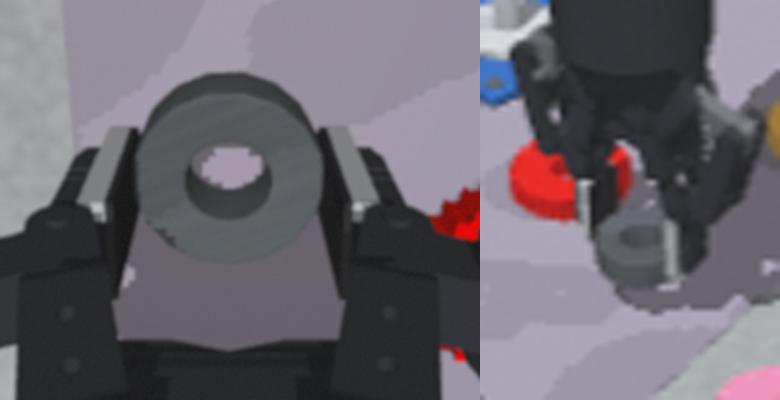

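```bash
python3 -c "
from h import *
plan((.437,.146,.09),(.637,-.08,.12),grip=150)"
```

```text
[0.0, 0.0005, -0.0446, 0, 0, np.float64(-0.08), 150]
[0.0, 0.0005, -0.0446, 0, 0, np.float64(-0.08), 150]
[-0.0323, 0.0286, -0.0043, 0, 0, np.float64(-0.0), 150]
[-0.0323, 0.0286, -0.0043, 0, 0, np.float64(-0.0), 150]
[-0.0323, 0.0286, -0.0043, 0, 0, np.float64(-0.0), 150]
[-0.0323, 0.0286, -0.0043, 0, 0, np.float64(-0.0), 150]
[-0.0323, 0.0286, -0.0043, 0, 0, np.float64(-0.0), 150]
[-0.0323, 0.0286, -0.0043, 0, 0, np.float64(-0.0), 150]
[-0.0323, 0.0286, -0.0043, 0, 0, np.float64(-0.0), 150]
```

Call:
play_rows(targets=[0,0,-0.03,0,0,-0.2,150,0,0,-0.045,0,0,0,150,-0.025,0.025,-0.02,0,0,0,150,-0.035,0.03,-0.01,0,0,0,150,-0.035,0.03,-0.01,0,0,0,150,-0.035,0.03,0,0,0,0,150,-0.035,0.03,0,0,0,0,150,-0.03,0.03,0,0,0,0,150,-0.02,0.015,0,0,0,0,150,-0.01,0.01,0,0,0,0,150])

```text
time: 10.45
tcp_pos: [0.6364, -0.0815, 0.1142]
orientation: [0.708, 0.707, -0.0, -0.0]
contact_force: [-0.2, 0.1, -1.2]
opening: 0.0437
```

Call:
play_rows(targets=[0,0,0,0,0,0,150,0,0,0,0,0,0,150,0,0,0,0,0,0,150,0,0,0,0,0,0,150])

```text
time: 10.85
tcp_pos: [0.6346, -0.078, 0.1153]
orientation: [0.706, 0.708, -0.0, -0.0]
contact_force: [-0.3, -0.4, -1.2]
opening: 0.0437
```

```bash
cat > f4.py <<'E'
from h import *
st();p=read_camera("wrist");cv2.imwrite("pics/w10.png",p["frame"])
fit(p,"blue_stand_seat",(.637,.011),0,100); fit(p,"white_stand_seat",(.618,-.18),0,100)
s=np.array(sense()["tcp_pos"]); fit(p,"collar_center",(s[0],s[1]),s[2]+.0245,60)
for z in (.016,.066): print(proj(p,(.637,.011,z)).round(1))
E
python3 f4.py
```

```text
t 10.85 [ 0.6346 -0.078   0.1153] yaw 90.1 tilt [-0.0006  0.0002] F [-0.3 -0.4 -1.2] open 0.0437
blue_stand_seat xy [0.6378 0.0099] area ratio 0.955 px [318.8  84.3] yaw 75.7
white_stand_seat xy [ 0.5929 -0.228 ] area ratio 0.054 px [274.8 322.9] yaw 9.8
collar_center xy [ 0.6341 -0.0795] area ratio 1.134 px [314.6 267.3] yaw 0
[318.   86.3]
[319.  82.]
```

View pics/w10.png

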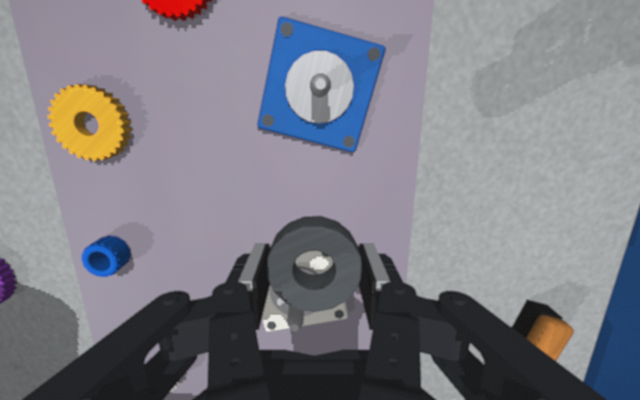

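Call:
play_rows(targets=[0.03,0.001,0.005,0,0,0,150,0.03,0.001,0.015,0,0,0,150,0.018,0.001,0.015,0,0,0,150,0.008,0,0.01,0,0,0,150,0.002,0,0,0,0,0,150,0,0,0,0,0,0,150,0,0,0,0,0,0,150,0,0,0,0,0,0,150,0,0,0,0,0,0,150])

```text
time: 11.8
tcp_pos: [0.6389, 0.0081, 0.071]
orientation: [0.707, 0.707, 0.0, 0.001]
contact_force: [-0.2, 1.1, -1.6]
opening: 0.0437
```

```bash
cat > f5.py <<'E'
from h import *
import sys
st(); print(np.round(sense()["tau"],1))
W=read_camera("wrist")
a=[]
for n in ("scene","side"):
    p=read_camera(n); u=proj(p,(.6378,.01,.06)).astype(int); a.append(cv2.resize(p["frame"][u[1]-35:u[1]+35,u[0]-35:u[0]+35],(400,400),interpolation=2))
cv2.imwrite(f"pics/{sys.argv[1]}.png",np.hstack(a)); cv2.imwrite(f"pics/{sys.argv[1]}w.png",W["frame"])
st()
E
python3 f5.py b1
```

```text
t 11.8 [0.6389 0.0081 0.071 ] yaw 89.98 tilt [ 0.0012 -0.0003] F [-0.2  1.1 -1.6] open 0.0437
[  0.  -54.6  26.   -0.   -0.   -0. ]
t 11.95 [0.6385 0.0086 0.0705] yaw 90.01 tilt [ 0.0004 -0.0001] F [-0.1 -0.4 -1. ] open 0.0438
```

Call:
play_rows(targets=[0.0015,-0.001,0.02,0,0,0,150,0,0,0.01,0,0,0,150,0,0,0.006,0,0,0,150,0,0,0.005,0,0,0,150,0,0,0,0,0,0,150,0,0,0,0,0,0,150])

```text
time: 12.55
tcp_pos: [0.6376, 0.0104, 0.0296]
orientation: [0.707, 0.707, 0.0, 0.0]
contact_force: [0.1, -0.2, -1.2]
opening: 0.044
```

Call:
play_rows(targets=[0,0,0.015,0,0,0,150,0,0,0.01,0,0,0,150,0,0,0.006,0,0,0,150,0,0,0.004,0,0,0,150,0,0,0,0,0,0,150,0,0,0,0,0,0,150])

```text
time: 13.15
tcp_pos: [0.6376, 0.0104, -0.0054]
orientation: [0.707, 0.707, 0.0, 0.0]
contact_force: [0.6, -0.6, -0.7]
opening: 0.0439
```

Call:
play_rows(targets=[0,0,0.0015,0,0,0,150,0,0,0.001,0,0,0,150,0,0,0,0,0,0,150])

```text
time: 13.45
tcp_pos: [0.6374, 0.0104, -0.0082]
orientation: [0.707, 0.707, 0.0, 0.0]
contact_force: [0.7, -0.0, -1.9]
opening: 0.0439
```

Call:
play_rows(targets=[0,0,0,0,0,0,60,0,0,0,0,0,0,50,0,0,-0.01,0,0,0,50,0,0,-0.03,0,0,0,50,0,0,-0.04,0,0,0,30,0,0,-0.04,0,0,0,30,-0.02,-0.04,0,0,0,0,30,-0.02,-0.04,0,0,0,0,30,-0.01,-0.02,0,0,0,0,30,0,0,0,0,0,0,30])

```text
time: 14.45
tcp_pos: [0.5346, -0.0405, 0.1128]
orientation: [0.708, 0.707, -0.001, -0.0]
contact_force: [-0.4, 0.3, -0.1]
opening: 0.0756
```

```bash
cat > f6.py <<'E'
from h import *
st();p=read_camera("wrist");cv2.imwrite("pics/w11.png",p["frame"])
fit(p,"collar_center",(.6375,.0104),.016,45); fit(p,"collar_center",(.6375,.0104),.02,45);fit(p,"collar_center",(.6375,.0104),.024,45)
fit(p,"blue_stand_seat",(.637,.011),0,100); fit(p,"cutter_center",(.44,-.0195),0,100)
plan((.44,-.0195,.08),grip=30)
E
python3 f6.py
```

```text
t 14.45 [ 0.5346 -0.0405  0.1128] yaw 89.92 tilt [-0.0013 -0.0003] F [-0.4  0.3 -0.1] open 0.0756
collar_center xy [0.636  0.0099] area ratio 0.959 px [440.5 135. ] yaw 0
collar_center xy [0.6344 0.0103] area ratio 0.928 px [440.5 135. ] yaw 0
collar_center xy [0.6328 0.0107] area ratio 0.899 px [440.5 135. ] yaw 0
blue_stand_seat xy [0.6377 0.01  ] area ratio 0.944 px [434.2 130. ] yaw 75.8
cutter_center xy [ 0.4398 -0.0191] area ratio 1.021 px [208.1 166.4] yaw 0
[0.0068, -0.0322, 0.011, 0, 0, np.float64(-0.01), 30]
[0.0068, -0.0322, 0.011, 0, 0, np.float64(-0.01), 30]
[0.0068, -0.0322, 0.011, 0, 0, np.float64(-0.01), 30]
```

View pics/w11.png

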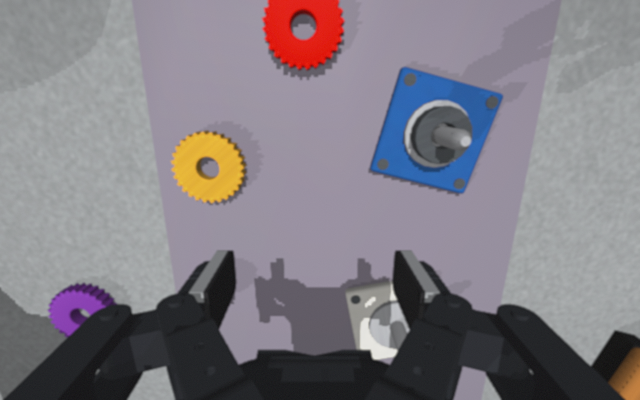

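Call:
play_rows(targets=[0.007,-0.032,0.01,0,0,0,20,0.007,-0.032,0.015,0,0,0,20,0.005,-0.02,0.025,0,0,0,20,0.002,-0.01,0.02,0,0,0,20,0,0,0,0,0,0,20,0,0,0,0,0,0,20,0,0,0,0,0,0,20,0,0,0,0,0,0,20])

```text
time: 15.3
tcp_pos: [0.4459, -0.0191, 0.0431]
orientation: [0.707, 0.707, 0.001, 0.001]
contact_force: [0.3, -0.2, 0.4]
opening: 0.0787
```

```bash
python3 -c "
from h import *
p=read_camera('wrist');st();fit(p,'cutter_center',(.44,-.0193),0,90);st()"
```

```text
t 15.35 [ 0.4454 -0.019   0.0429] yaw 90.04 tilt [ 0.0027 -0.0006] F [ 0.5 -0.1 -0.7] open 0.0788
cutter_center xy [ 0.44   -0.0191] area ratio 1.039 px [306.3 215.8] yaw 0
t 15.35 [ 0.4454 -0.019   0.0429] yaw 90.04 tilt [ 0.0027 -0.0006] F [ 0.5 -0.1 -0.7] open 0.0788
```

Call:
play_rows(targets=[0,-0.002,0.02,0,0,0,20,0,-0.002,0.02,0,0,0,20,0,0,0.014,0,0,0,20,0,0,0.008,0,0,0,20,0,0,0.004,0,0,0,20,0,0,0.003,0,0,0,20,0,0,0,0,0,0,20,0,0,0,0,0,0,20])

```text
time: 16.15
tcp_pos: [0.44, -0.0188, -0.0267]
orientation: [0.707, 0.707, 0.0, 0.0]
contact_force: [0.3, -0.2, -0.1]
opening: 0.0786
```

Call:
play_rows(targets=[0,0,0,0,0,0,120,0,0,0,0,0,0,120,0,0,0,0,0,0,120,0,0,-0.003,0,0,0,120,0,0,-0.01,0,0,0,120,0,0,-0.03,0,0,0,120,0,0,-0.04,0,0,0,120,0,0,-0.02,0,0,0,120], newtons=45)

```text
time: 16.95
tcp_pos: [0.4407, -0.0189, 0.079]
orientation: [0.707, 0.707, 0.001, 0.001]
contact_force: [0.6, 0.7, -1.7]
opening: 0.058
```

```bash
python3 -c "
from h import *
p=read_camera('wrist');st();s=sense()['tcp_pos']
for z in (.02,.0267,.034,-s[2]): fit(p,'cutter_center',(s[0],s[1]),s[2]+z,90)
plan((.6376,.0104,.09),grip=120)"
```

```text
t 17.0 [ 0.4425 -0.0192  0.0811] yaw 90.05 tilt [ 0.0071 -0.0014] F [0.9 0.5 0.5] open 0.0576
cutter_center xy [ 0.4397 -0.0209] area ratio 1.092 px [314.  263.7] yaw 0
cutter_center xy [ 0.4397 -0.0173] area ratio 0.989 px [314.  263.7] yaw 0
cutter_center xy [ 0.4396 -0.0133] area ratio 0.883 px [314.  263.7] yaw 0
cutter_center xy [ 0.4407 -0.0601] area ratio 2.166 px [314.7 247. ] yaw 0
[0.0074, 0.0488, -0.0022, 0, 0, np.float64(0.01), 120]
[0.0074, 0.0488, -0.0022, 0, 0, np.float64(0.01), 120]
[0.0074, 0.0488, -0.0022, 0, 0, np.float64(0.01), 120]
[0.0074, 0.0488, -0.0022, 0, 0, np.float64(0.01), 120]
```

Call:
play_rows(targets=[0.008,0.04,0,0,0,0,120,0.008,0.045,0,0,0,0,120,0.007,0.045,0,0,0,0,120,0.005,0.04,0,0,0,0,120,0.002,0.018,0,0,0,0,120,0,0.009,0,0,0,0,120,0,0,0,0,0,0,120,0,0,0,0,0,0,120,0,0,0,0,0,0,120,0,0,0,0,0,0,120])

```text
time: 18.0
tcp_pos: [0.6352, 0.0113, 0.076]
orientation: [0.707, 0.707, -0.0, -0.0]
contact_force: [0.2, -0.5, -2.2]
opening: 0.0573
```

Call:
play_rows(targets=[0,0,0,0,0,0,120,0,0,0,0,0,0,120])

```text
time: 18.2
tcp_pos: [0.6361, 0.0114, 0.076]
orientation: [0.707, 0.707, 0.0, 0.0]
contact_force: [0.3, 0.7, -1.2]
opening: 0.058
```

Call:
play_rows(targets=[-0.001,0.0015,0.015,0,0,0,120,0,0,0.012,0,0,0,120,0,0,0.006,0,0,0,120,0,0,0.006,0,0,0,120,0,0,0.005,0,0,0,120,0,0,0.004,0,0,0,120,0,0,0,0,0,0,120])

```text
time: 18.9
tcp_pos: [0.6375, 0.0105, 0.0272]
orientation: [0.707, 0.707, -0.0, -0.0]
contact_force: [-0.0, 0.4, -1.7]
opening: 0.0578
```

Bottom at about 0.054, on the spindle without force. Down to TCP ≈ 0.006.

Call:
play_rows(targets=[0,0,0.01,0,0,0,120,0,0,0.006,0,0,0,120,0,0,0.003,0,0,0,120,0,0,0.0015,0,0,0,120,0,0,0,0,0,0,120,0,0,0,0,0,0,120])

```text
time: 19.5
tcp_pos: [0.6381, 0.0104, 0.0075]
orientation: [0.707, 0.707, 0.0, 0.0]
contact_force: [-1.1, 0.1, -2.4]
opening: 0.0577
```

Call:
play_rows(targets=[0,0,0.001,0,0,0,120,0,0,0.001,0,0,0,120,0,0,0,0,0,0,120])

```text
time: 19.8
tcp_pos: [0.6383, 0.0104, 0.0062]
orientation: [0.707, 0.707, 0.0, 0.0]
contact_force: [-1.4, 0.8, 4.5]
opening: 0.0577
```

Call:
play_rows(targets=[0,0,0,0,0,0,20,0,0,0,0,0,0,20,0,0,-0.01,0,0,0,20,0,0,-0.03,0,0,0,20,0,0,-0.04,0,0,0,20,-0.01,-0.02,-0.03,0,0,0,20,-0.035,-0.03,0,0,0,0,20,-0.035,-0.03,0,0,0,0,20,-0.01,-0.02,0,0,0,0,20,0,0,0,0,0,0,20])

```text
time: 20.8
tcp_pos: [0.5355, -0.081, 0.1161]
orientation: [0.708, 0.706, -0.0, -0.0]
contact_force: [-0.6, 0.4, 0.4]
opening: 0.0788
```

```bash
python3 -c "
from h import *
st();p=read_camera('wrist');cv2.imwrite('pics/w12.png',p['frame'])
for z in (.032,.036): fit(p,'cutter_center',(.6377,.0104),z,70)
fit(p,'blue_stand_seat',(.637,.01),0,100);fit(p,'blue_sleeve_center',(.433,-.144),0,40)
plan((.433,-.144,.05),grip=60)"
```

```text
t 20.8 [ 0.5355 -0.081   0.1161] yaw 89.85 tilt [-0.0011 -0.0002] F [-0.6  0.4  0.4] open 0.0788
cutter_center xy [0.6379 0.0105] area ratio 1.036 px [454.8  78.7] yaw 0
cutter_center xy [0.6362 0.0101] area ratio 1.002 px [454.8  78.7] yaw 0
blue_stand_seat xy [0.6312 0.0077] area ratio 0.819 px [429.   82.8] yaw 75.7
blue_sleeve_center xy [ 0.432  -0.1389] area ratio 0.639 px [207.1 249.1] yaw 0
[-0.0213, -0.0347, 0.0221, 0, 0, np.float64(-0.03), 60]
[-0.0213, -0.0347, 0.0221, 0, 0, np.float64(-0.03), 60]
[-0.0213, -0.0348, 0.0221, 0, 0, np.float64(-0.03), 60]
```

Call:
play_rows(targets=[-0.02,-0.032,0.01,0,0,0,50,-0.02,-0.032,0.015,0,0,0,50,-0.015,-0.022,0.015,0,0,0,50,-0.006,-0.012,0.01,0,0,0,50,-0.001,-0.004,0,0,0,0,50,0,0,0,0,0,0,50,0,0,0,0,0,0,50,0,0,0,0,0,0,50,0,0,0,0,0,0,50,0,0,0,0,0,0,50])

```text
time: 21.85
tcp_pos: [0.4366, -0.1416, 0.0656]
orientation: [0.707, 0.708, 0.0, 0.0]
contact_force: [0.8, 0.4, 0.6]
opening: 0.0686
```

```bash
python3 -c "
from h import *
p=read_camera('wrist');st();cv2.imwrite('pics/w13.png',p['frame']);fit(p,'blue_sleeve_center',(.433,-.144),0,55)
for r in outline_of(p,'blue_sleeve_center')[:2]:
    m=r['region'].astype(np.uint8); print(r['p'],cen(m))"
```

```text
t 21.9 [ 0.4364 -0.1416  0.0655] yaw 90.06 tilt [ 0.0004 -0.0002] F [-0.2  0.3  0.7] open 0.0685
blue_sleeve_center xy [ 0.433  -0.1436] area ratio 0.952 px [310.2 211.6] yaw 0
0.76 (array([309.73838918, 211.39741329]), 1701.0)
```

Call:
play_rows(targets=[-0.001,-0.0015,0.02,0,0,0,50,-0.001,-0.0015,0.025,0,0,0,50,0,0,0.02,0,0,0,50,0,0,0.012,0,0,0,50,0,0,0.006,0,0,0,50,0,0,0.003,0,0,0,50,0,0,0,0,0,0,50,0,0,0,0,0,0,50], newtons=30)

```text
time: 22.75
tcp_pos: [0.4336, -0.144, -0.0201]
orientation: [0.707, 0.707, 0.0, 0.001]
contact_force: [-0.4, 0.3, -1.0]
opening: 0.0689
```

Call:
play_rows(targets=[0,0,0,0,0,0,200,0,0,0,0,0,0,200,0,0,0,0,0,0,200,0,0,0,0,0,0,200,0,0,-0.003,0,0,0,200,0,0,-0.02,0,0,0,200,0,0,-0.04,0,0,0,200,0,0,-0.035,0,0,0,200])

```text
time: 23.55
tcp_pos: [0.4322, -0.1433, 0.0783]
orientation: [0.707, 0.707, -0.0, -0.001]
contact_force: [0.9, -0.2, -0.6]
opening: 0.033
```

```bash
python3 -c "
from h import *
p=read_camera('wrist');st();s=sense()['tcp_pos']
for z in (.02,.025): fit(p,'blue_sleeve_center',(s[0],s[1]),s[2]+z,50)
plan((.6378,.0104,.078),grip=200)"
```

```text
t 23.6 [ 0.4361 -0.1451  0.0839] yaw 90.05 tilt [ 0.0069 -0.0035] F [ 0.9 -0.6  3.1] open 0.0333
blue_sleeve_center xy [ 0.4314 -0.1398] area ratio 0.889 px [313.8 264.8] yaw 0
blue_sleeve_center xy [ 0.4316 -0.1375] area ratio 0.795 px [314.4 266. ] yaw 0
[0.0259, 0.0336, 0.001, 0, 0, np.float64(0.01), 200]
[0.0259, 0.0336, 0.001, 0, 0, np.float64(0.01), 200]
[0.0259, 0.0336, 0.001, 0, 0, np.float64(0.01), 200]
[0.0259, 0.0336, 0.001, 0, 0, np.float64(0.01), 200]
[0.0259, 0.0336, 0.001, 0, 0, np.float64(0.01), 200]
[0.0259, 0.0336, 0.001, 0, 0, np.float64(0.01), 200]
```

Call:
play_rows(targets=[0.022,0.03,0,0,0,0,200,0.028,0.035,0,0,0,0,200,0.028,0.036,0,0,0,0,200,0.028,0.036,0,0,0,0,200,0.026,0.034,0,0,0,0,200,0.015,0.02,0,0,0,0,200,0.007,0.011,0,0,0,0,200,0,0,0,0,0,0,200,0,0,0,0,0,0,200,0,0,0,0,0,0,200])

```text
time: 24.6
tcp_pos: [0.6338, 0.0098, 0.077]
orientation: [0.707, 0.707, -0.001, -0.0]
contact_force: [0.0, -0.4, -1.0]
opening: 0.0333
```

Call:
play_rows(targets=[0,0,0,0,0,0,200,0,0,0,0,0,0,200,0,0,0,0,0,0,200])

```text
time: 24.9
tcp_pos: [0.6346, 0.0101, 0.0775]
orientation: [0.707, 0.707, -0.0, 0.0]
contact_force: [0.7, 0.9, 0.7]
opening: 0.0332
```

```bash
python3 -c "
from h import *
p=read_camera('wrist');st();s=sense()['tcp_pos']
for z in (.02,.025): fit(p,'blue_sleeve_center',(s[0],s[1]),s[2]+z,42)
a=[cv2.resize(p['frame'][180:330,235:395],(427,400),interpolation=2)]
c=read_camera('side'); u=proj(c,(.638,.01,.08)).astype(int); a.append(cv2.resize(c['frame'][u[1]-35:u[1]+35,u[0]-32:u[0]+32],(366,400),interpolation=2))
cv2.imwrite('pics/c14.png',np.hstack(a))"
```

```text
t 24.95 [0.6347 0.0102 0.0775] yaw 90.01 tilt [ 0.0001 -0.0001] F [-0.1  0.7 -0.4] open 0.0333
blue_sleeve_center xy [0.6336 0.0112] area ratio 0.95 px [313.8 263.6] yaw 0
blue_sleeve_center xy [0.6336 0.0133] area ratio 0.889 px [313.7 264.9] yaw 0
```

View pics/c14.png

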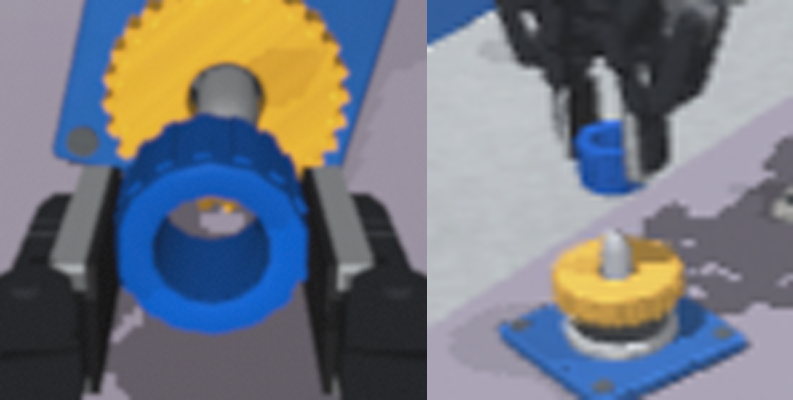

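Sleeve is upright in the jaws (left view). The side view shows cutter flat on collar and seat, spindle tip clear. Lowering.

Call:
play_rows(targets=[-0.0005,0.0035,0.01,0,0,0,200,0,0,0.012,0,0,0,200,0,0,0.006,0,0,0,200,0,0,0.005,0,0,0,200,0,0,0.005,0,0,0,200,0,0,0.005,0,0,0,200,0,0,0,0,0,0,200])

```text
time: 25.7
tcp_pos: [0.6378, 0.01, 0.0335]
orientation: [0.707, 0.707, -0.0, -0.0]
contact_force: [-0.1, 0.6, -0.4]
opening: 0.0334
```

Call:
play_rows(targets=[0,0,0.003,0,0,0,200,0,0,0.002,0,0,0,200,0,0,0.001,0,0,0,200,0,0,0,0,0,0,200])

```text
time: 26.1
tcp_pos: [0.6383, 0.0099, 0.0282]
orientation: [0.707, 0.707, -0.0, -0.0]
contact_force: [-0.2, 0.4, -0.7]
opening: 0.0332
```

Call:
play_rows(targets=[0,0,0.001,0,0,0,200,0,0,0.001,0,0,0,200,0,0,0,0,0,0,200])

```text
time: 26.4
tcp_pos: [0.6383, 0.01, 0.0262]
orientation: [0.707, 0.707, -0.0, -0.0]
contact_force: [-0.3, -0.1, -0.9]
opening: 0.0331
```

Call:
play_rows(targets=[0,0,0,0,0,0,50,0,0,0,0,0,0,50,0,0,-0.01,0,0,0,30,0,0,-0.03,0,0,0,30,0,0,-0.04,0,0,0,30,-0.01,0,-0.03,0,0,0,30,-0.04,0,0,0,0,0,30,-0.03,0,0,0,0,0,30,0,0,0,0,0,0,30,0,0,0,0,0,0,30])

```text
time: 27.4
tcp_pos: [0.6385, -0.0705, 0.137]
orientation: [0.707, 0.707, 0.0, 0.0]
contact_force: [0.8, 0.5, 0.2]
opening: 0.0754
```

```bash
python3 -c "
from h import *
p=read_camera('wrist');st();cv2.imwrite('pics/w15.png',p['frame'])
fit(p,'cutter_center',(.6378,.0104),.032,90)
for z in (.046,.05): fit(p,'blue_sleeve_center',(.638,.01),z,28)
plan((.59,.1,.17),(.47,.25,.17),grip=25)"
```

```text
t 27.45 [ 0.6384 -0.0697  0.1367] yaw 90.03 tilt [0.0003 0.0004] F [-0.6  0.2 -0.1] open 0.0753
cutter_center xy [0.6374 0.0103] area ratio 1.034 px [313.4  95.2] yaw 0
blue_sleeve_center xy [0.6374 0.0102] area ratio 0.936 px [313.3  95.4] yaw 0
blue_sleeve_center xy [0.6374 0.01  ] area ratio 0.905 px [313.3  95.4] yaw 0
[0.0424, -0.0121, -0.0083, 0, 0, np.float64(0.01), 25]
[0.0424, -0.0121, -0.0083, 0, 0, np.float64(0.01), 25]
[0.0424, -0.0121, -0.0083, 0, 0, np.float64(0.01), 25]
[0.0424, -0.0121, -0.0083, 0, 0, np.float64(0.01), 25]
[0.0375, -0.03, -0.0, 0, 0, np.float64(-0.0), 25]
[0.0375, -0.03, -0.0, 0, 0, np.float64(-0.0), 25]
[0.0375, -0.03, -0.0, 0, 0, np.float64(-0.0), 25]
[0.0375, -0.03, -0.0, 0, 0, np.float64(-0.0), 25]
```

Call:
play_rows(targets=[0.03,-0.015,0,0,0,0,25,0.04,-0.02,0,0,0,0,25,0.042,-0.02,0,0,0,0,25,0.042,-0.02,0,0,0,0,25,0.042,-0.02,0,0,0,0,25,0.042,-0.02,0,0,0,0,25,0.042,-0.02,0.01,0,0,0,25,0.038,-0.02,0.02,0,0,0,25,0.022,-0.01,0.03,0,0,0,25,0.008,-0.004,0.015,0,0,0,25])

```text
time: 28.45
tcp_pos: [0.4655, 0.2807, 0.0594]
orientation: [0.705, 0.709, -0.001, -0.001]
contact_force: [0.9, -0.2, 0.1]
opening: 0.0769
```

Call:
play_rows(targets=[0,0,0,0,0,0,25,0,0,0,0,0,0,25,0,0,0,0,0,0,25,0,0,0,0,0,0,25,0,0,0,0,0,0,25])

```text
time: 28.95
tcp_pos: [0.4703, 0.2776, 0.0622]
orientation: [0.707, 0.707, 0.001, 0.0]
contact_force: [-0.1, -0.4, -0.5]
opening: 0.0768
```

```bash
python3 -c "
from h import *
p=read_camera('wrist');st();fit(p,'wheel_center',(.4696,.2793),0,80);st()"
```

```text
t 29.0 [0.47   0.2776 0.062 ] yaw 89.98 tilt [0.0012 0.0004] F [ 0.2 -0.  -0.4] open 0.077
wheel_center xy [0.4694 0.2794] area ratio 1.009 px [313.7 206.3] yaw 0
t 29.0 [0.47   0.2776 0.062 ] yaw 89.98 tilt [0.0012 0.0004] F [ 0.2 -0.  -0.4] open 0.077
```

Call:
play_rows(targets=[0.0015,0,0.025,0,0,0,25,0,0,0.025,0,0,0,25,0,0,0.018,0,0,0,25,0,0,0.01,0,0,0,25,0,0,0.006,0,0,0,25,0,0,0.003,0,0,0,25,0,0,0,0,0,0,25,0,0,0,0,0,0,25], newtons=35)

```text
time: 29.8
tcp_pos: [0.4699, 0.2797, -0.025]
orientation: [0.707, 0.707, 0.001, 0.0]
contact_force: [-0.1, 1.4, 0.4]
opening: 0.0774
```

Call:
play_rows(targets=[0,0,0,0,0,0,120,0,0,0,0,0,0,120,0,0,0,0,0,0,120,0,0,-0.003,0,0,0,120,0,0,-0.015,0,0,0,120,0,0,-0.035,0,0,0,120,0,0,-0.045,0,0,0,120,-0.03,0.008,-0.03,0,0,0,120,-0.04,0.01,-0.015,0,0,0,120,-0.045,0.012,0,0,0,0,120])

```text
time: 30.8
tcp_pos: [0.5018, 0.1644, 0.1207]
orientation: [0.706, 0.708, 0.003, 0.002]
contact_force: [1.4, -1.0, -0.6]
opening: 0.0531
```

Call:
play_rows(targets=[-0.047,0.013,0,0,0,0,120,-0.047,0.013,0,0,0,0,120,-0.047,0.013,0,0,0,0,120,-0.047,0.013,0,0,0,0,120,-0.047,0.013,0,0,0,0,120,-0.047,0.013,0,0,0,0,120,-0.045,0.013,0,0,0,0,120,-0.045,0.013,0,0,0,0,120,-0.035,0.01,0,0,0,0,120,-0.018,0.005,0,0,0,0,120])

```text
time: 31.8
tcp_pos: [0.6188, -0.2642, 0.117]
orientation: [0.708, 0.706, -0.0, 0.001]
contact_force: [0.6, 0.0, -0.1]
opening: 0.0527
```

Call:
play_rows(targets=[0,0,0,0,0,0,120,0,0,0,0,0,0,120,0,0,0,0,0,0,120,0,0,0,0,0,0,120,0,0,0,0,0,0,120])

```text
time: 32.3
tcp_pos: [0.6185, -0.2594, 0.1176]
orientation: [0.706, 0.708, -0.0, -0.0]
contact_force: [-1.3, 0.1, 0.2]
opening: 0.0529
```

```bash
python3 -c "
from h import *
p=read_camera('wrist');st();cv2.imwrite('pics/w16.png',p['frame']);fit(p,'white_stand_seat',(.618,-.182),0,90)
s=sense()['tcp_pos'];fit(p,'wheel_center',(s[0],s[1]),s[2]+.025,80)
g=cv2.cvtColor(p['frame'],cv2.COLOR_BGR2GRAY)
u=proj(p,(.618,-.182,.016)).round().astype(int);print(u,proj(p,(.618,-.182,.066)),g[u[1]-60:u[1]+61:8,u[0]-60:u[0]+61:8])
cv2.imwrite('pics/c16.png',cv2.resize(p['frame'][:,140:500][:340],(635,600),interpolation=2))"
```

```text
t 32.35 [ 0.6185 -0.2596  0.1176] yaw 90.1 tilt [ 0.     -0.0001] F [ 0.9  0.8 -0.2] open 0.0529
white_stand_seat xy [ 0.6171 -0.1821] area ratio 0.97 px [313.4  97.8] yaw 11.4
wheel_center xy [ 0.6176 -0.2589] area ratio 1.01 px [313.9 265.1] yaw 0
[314 101] [314.67078472 100.51350833] [[148 148 148 148 149 148 147 146 145 202 226 229 134 165 134 144]
 [148 148 143 139 172 223 229 229 230 230 228 220  91 201 134 145]
 [206 229 228 228 226 226 228 228 229 229 228 230 227 221 134 140]
 [221  93 228 227 227 228 230 216 214 217 215 229 227 225 134 133]
 [181 219 228 228 229 210 190 193 190 190 191 217 216 216 132 133]
 [144 226 226 227 213 191 189 191 187 188 170 201 215 216 132 136]
 [147 226 226 227 190 190 191 191 181 171 174 166 214 225 136 139]
 [148 222 225 227 188 186 190 162 139 170 173 179 216 225 164 134]
 [147 188 226 226 188 184 187 141 108 173 184 178 215 225 201 133]
 [146 147 226 225 187 183 184 118 118 182 180 177 215 226 220 133]
 [147 146 226 226 195 183 184 117 117 177 178 164 225 226 225 134]
 [146 145 223 227 227 148 183 117 117 178 156 224 224 227 225 132]
 [145 144 206 225 226 226 227 153 145 225 224 225 224 103  98 130]
 [146 144 152 227 225 226 226 225 224 227 226 227 222 180 119 145]
 [146 145 144 101 100 224 225 223 180 118 105 145 144 145 143 144]
 [144 146 146 176 115 129 130 146 145 146 145 146 145 145 145 143]]
```

Call:
play_rows(targets=[0.025,0,0,0,0,0,120,0.028,0,0.015,0,0,0,120,0.016,0,0.015,0,0,0,120,0.007,0,0.01,0,0,0,120,0.001,0,0,0,0,0,120,0,0,0,0,0,0,120,0,0,0,0,0,0,120,0,0,0,0,0,0,120,0,0,0,0,0,0,120,0,0,0,0,0,0,120])

```text
time: 33.35
tcp_pos: [0.6187, -0.1841, 0.0776]
orientation: [0.707, 0.707, 0.0, 0.0]
contact_force: [0.7, -0.3, -0.5]
opening: 0.0529
```

Call:
play_rows(targets=[0.0015,-0.001,0.014,0,0,0,120,0,0,0.014,0,0,0,120,0,0,0.006,0,0,0,120,0,0,0.005,0,0,0,120,0,0,0.005,0,0,0,120,0,0,0.004,0,0,0,120,0,0,0,0,0,0,120])

```text
time: 34.05
tcp_pos: [0.6173, -0.182, 0.0289]
orientation: [0.707, 0.707, -0.0, -0.0]
contact_force: [0.2, 0.6, -0.8]
opening: 0.0532
```

Call:
play_rows(targets=[-0.0005,0.0005,0.015,0,0,0,120,0,0,0.01,0,0,0,120,0,0,0.006,0,0,0,120,0,0,0.003,0,0,0,120,0,0,0.001,0,0,0,120,0,0,0,0,0,0,120,0,0,0,0,0,0,120])

```text
time: 34.75
tcp_pos: [0.6184, -0.1827, -0.0052]
orientation: [0.707, 0.707, 0.0, 0.0]
contact_force: [0.1, 0.6, -0.4]
opening: 0.0529
```

Call:
play_rows(targets=[0,0,0.0015,0,0,0,120,0,0,0.001,0,0,0,120,0,0,0.001,0,0,0,120,0,0,0,0,0,0,120])

```text
time: 35.15
tcp_pos: [0.6181, -0.1827, -0.0085]
orientation: [0.707, 0.707, 0.0, 0.0]
contact_force: [-1.7, 0.8, 3.3]
opening: 0.0527
```

Call:
play_rows(targets=[0,0,0,0,0,0,25,0,0,0,0,0,0,25,0,0,-0.01,0,0,0,25,0,0,-0.03,0,0,0,30,0,0,-0.04,0,0,0,30,-0.01,-0.02,-0.03,0,0,0,40,-0.03,-0.04,0,0,0,0,40,-0.03,-0.04,0,0,0,0,50,-0.02,-0.025,0,0,0,0,50,-0.01,-0.01,0,0,0,0,50])

```text
time: 36.15
tcp_pos: [0.4808, -0.2841, 0.1016]
orientation: [0.708, 0.706, -0.0, 0.0]
contact_force: [0.9, 0.1, 1.4]
opening: 0.0689
```

Call:
play_rows(targets=[0,0,0,0,0,0,50,0,0,0,0,0,0,50,0,0,0,0,0,0,50])

```text
time: 36.45
tcp_pos: [0.4843, -0.2819, 0.1009]
orientation: [0.706, 0.708, 0.0, 0.0]
contact_force: [0.2, 0.1, -1.2]
opening: 0.0684
```

```bash
python3 -c "
from h import *
p=read_camera('wrist');st();cv2.imwrite('pics/w17.png',p['frame']);
for z in (.016,.02): fit(p,'wheel_center',(.618,-.1825),z,80)
for t in ('white_sleeve_center',):
  for r in recognise(p,t)[:2]: w=towld(p,r['location']);print(r['p'],w.round(4),proj(p,w).round())
fit(p,'white_sleeve_center',(.472,-.286),0,45)
plan((.472,-.287,.06),grip=50)"
```

```text
t 36.5 [ 0.4843 -0.2818  0.1008] yaw 90.15 tilt [0.0005 0.    ] F [ 0.9 -0.9  0.2] open 0.0684
wheel_center xy [ 0.6174 -0.1824] area ratio 0.998 px [499.5  67.8] yaw 0
wheel_center xy [ 0.6152 -0.1829] area ratio 0.967 px [499.5  67.8] yaw 0
0.64 [ 0.474  -0.2836  0.0212] [302. 200.]
white_sleeve_center xy [ 0.4697 -0.2878] area ratio 0.851 px [297.7 202.4] yaw 0
[-0.0052, -0.0122, 0.0407, 0, 0, np.float64(0.15), 50]
```

```bash
cat > f7.py <<'E'
from h import *
import h
def fo(p,xy,z0=0):
    r=outline_of(p,'white_sleeve_center')[0]; m=r['region'].astype(np.uint8); pts=cv2.findNonZero(m); o=np.zeros_like(m); cv2.fillConvexPoly(o,cv2.convexHull(pts),1)
    print('p',round(r['p'],2)); h.colmask=lambda *a:o; fit(p,'white_sleeve_center',xy,z0)
st();p=read_camera('wrist');fo(p,(.472,-.286))
u=[297,202]; cv2.imwrite('pics/c18.png',cv2.resize(p['frame'][140:270,230:370],(646,600),interpolation=cv2.INTER_CUBIC))
hs=cv2.cvtColor(p['frame'],cv2.COLOR_BGR2HSV); print(hs[202,262:340:3].tolist()); print(hs[165:245:3,299].tolist())
E
python3 f7.py
```

```text
t 36.55 [ 0.4841 -0.2818  0.1007] yaw 90.15 tilt [0.0002 0.0001] F [ 0.5 -0.4 -0.5] open 0.0686
p 0.8
white_sleeve_center xy [ 0.4704 -0.2854] area ratio 1.035 px [298.7 199.9] yaw 0
[[135, 25, 162], [134, 27, 163], [136, 27, 163], [135, 28, 164], [135, 25, 162], [136, 21, 157], [26, 8, 225], [21, 8, 224], [24, 14, 178], [23, 12, 88], [138, 22, 140], [137, 24, 148], [133, 24, 150], [135, 24, 150], [134, 25, 151], [135, 21, 143], [19, 13, 160], [26, 8, 224], [26, 9, 222], [165, 7, 150], [136, 26, 149], [136, 22, 148], [140, 20, 150], [137, 22, 160], [139, 22, 161], [135, 22, 160]]
[[137, 25, 163], [136, 23, 163], [137, 25, 163], [135, 23, 155], [138, 18, 145], [26, 13, 135], [26, 12, 146], [25, 7, 230], [26, 8, 223], [18, 9, 144], [135, 23, 90], [133, 22, 105], [135, 24, 149], [135, 24, 149], [0, 5, 140], [26, 13, 141], [23, 14, 145], [26, 8, 227], [26, 8, 223], [12, 8, 158], [135, 26, 117], [138, 24, 162], [138, 24, 161], [139, 22, 160], [137, 22, 160], [135, 22, 161], [137, 22, 160]]
```

View pics/c18.png

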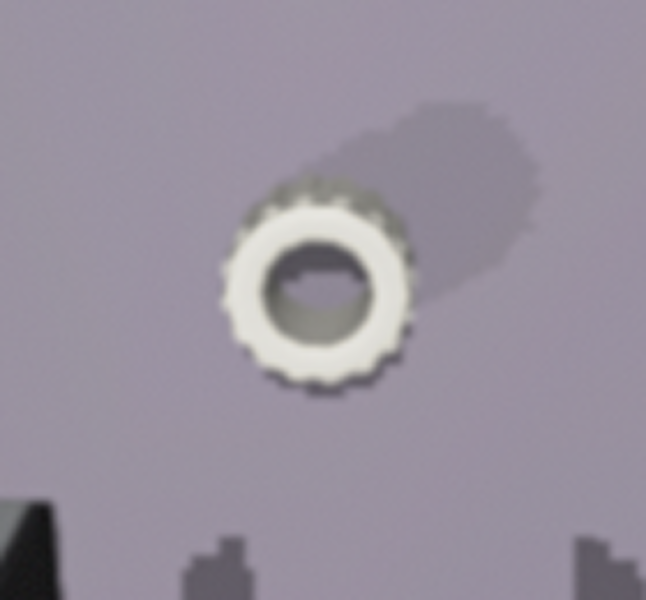

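The view shows the white sleeve upright and alone at about (299,200). Its bright top ring gives a clean centre, so I'll use that at z = 0.024.

Call:
play_rows(targets=[-0.003,-0.009,0.02,0,0,0.1,50,-0.001,-0.005,0.015,0,0,0,50,0,0,0.005,0,0,0,50,0,0,0,0,0,0,50,0,0,0,0,0,0,50,0,0,0,0,0,0,50,0,0,0,0,0,0,50])

```text
time: 37.35
tcp_pos: [0.4698, -0.287, 0.0616]
orientation: [0.707, 0.707, 0.0, 0.001]
contact_force: [0.1, 0.1, -0.8]
opening: 0.0689
```

```bash
cat > f8.py <<'E'
from h import *
import h
st();p=read_camera('wrist');xy=(.4705,-.2854)
m=colmask(p,proj(p,(*xy,.01)),'white_sleeve_center',45); c,a=cen(m); print('top centre',atz(p,c,.024).round(4))
hs=cv2.cvtColor(p['frame'],cv2.COLOR_BGR2HSV); q=((hs[...,0]<60)&(hs[...,2]>110)).astype(np.uint8); g=np.zeros_like(q); cv2.circle(g,tuple(proj(p,(*xy,.01)).round().astype(int).tolist()),45,1,-1)
q=cv2.morphologyEx(q&g,cv2.MORPH_OPEN,np.ones((2,2),np.uint8)); o=np.zeros_like(q); cv2.fillConvexPoly(o,cv2.convexHull(cv2.findNonZero(q)),1); h.colmask=lambda *a:o; fit(p,'white_sleeve_center',xy,0)
E
python3 f8.py
```

```text
t 37.35 [ 0.4698 -0.287   0.0616] yaw 89.95 tilt [ 0.0013 -0.001 ] F [ 0.1  0.1 -0.8] open 0.0689
top centre [ 0.4702 -0.2845  0.024 ]
white_sleeve_center xy [ 0.4713 -0.2866] area ratio 0.996 px [316.9 210.1] yaw 0
```

Call:
play_rows(targets=[0.001,0.001,0.02,0,0,0,50,0,0,0.025,0,0,0,50,0,0,0.018,0,0,0,50,0,0,0.01,0,0,0,50,0,0,0.006,0,0,0,50,0,0,0.0025,0,0,0,50,0,0,0,0,0,0,50,0,0,0,0,0,0,50], newtons=30)

```text
time: 38.2
tcp_pos: [0.4707, -0.2862, -0.0199]
orientation: [0.707, 0.707, 0.0, 0.001]
contact_force: [-0.0, -1.2, 1.0]
opening: 0.0686
```

Call:
play_rows(targets=[0,0,0,0,0,0,200,0,0,0,0,0,0,200,0,0,0,0,0,0,200,0,0,0,0,0,0,200,0,0,-0.003,0,0,0,200,0,0,-0.02,0,0,0,200,0,0,-0.04,0,0,0,200,0,0,-0.035,0,0,0,200,0.018,0.025,0,0,0,0,200,0.025,0.035,0,0,0,0,200])

```text
time: 39.2
tcp_pos: [0.5306, -0.2441, 0.079]
orientation: [0.709, 0.705, -0.0, 0.001]
contact_force: [0.8, -0.2, -1.2]
opening: 0.0328
```

Call:
play_rows(targets=[0.025,0.037,0,0,0,0,200,0.02,0.03,0,0,0,0,200,0.01,0.014,0,0,0,0,200,0.005,0.006,0,0,0,0,200,0,0,0,0,0,0,200,0,0,0,0,0,0,200,0,0,0,0,0,0,200,0,0,0,0,0,0,200,0,0,0,0,0,0,200,0,0,0,0,0,0,200])

```text
time: 40.2
tcp_pos: [0.6169, -0.1832, 0.0774]
orientation: [0.708, 0.706, -0.0, 0.0]
contact_force: [0.0, -0.3, -1.3]
opening: 0.033
```

```bash
python3 -c "
from h import *
p=read_camera('wrist');st();s=sense()['tcp_pos']
m=colmask(p,proj(p,(s[0],s[1],s[2]+.044)),'white_sleeve_center',40);c,a=cen(m)
print(c,a,'top centre',atz(p,c,s[2]+.044).round(4),atz(p,c,s[2]+.041).round(4))
b=cv2.imread('pics/c18.png') is not None
"
```

```text
t 40.25 [ 0.617  -0.1831  0.0774] yaw 89.91 tilt [ 0.0001 -0.0001] F [-0.5  0.4 -0.3] open 0.0333
[313.81884669 273.35893108] 3555.0 top centre [ 0.616  -0.182   0.1214] [ 0.6159 -0.1838  0.1184]
```

Call:
play_rows(targets=[0,0.001,0.01,0,0,0,200,0,0,0.012,0,0,0,200,0,0,0.006,0,0,0,200,0,0,0.005,0,0,0,200,0,0,0.005,0,0,0,200,0,0,0.004,0,0,0,200,0,0,0,0,0,0,200,0,0,0,0,0,0,200])

```text
time: 41.05
tcp_pos: [0.6183, -0.1829, 0.0354]
orientation: [0.707, 0.707, 0.0, 0.0]
contact_force: [-0.5, -1.0, -0.8]
opening: 0.0332
```

Call:
play_rows(targets=[0,0,0.008,0,0,0,200,0,0,0.006,0,0,0,200,0,0,0.003,0,0,0,200,0,0,0.0015,0,0,0,200,0,0,0.001,0,0,0,200,0,0,0,0,0,0,200,0,0,0,0,0,0,200])

```text
time: 41.75
tcp_pos: [0.6183, -0.1829, 0.016]
orientation: [0.707, 0.707, 0.0, 0.0]
contact_force: [-0.8, 0.3, -0.5]
opening: 0.0331
```

Call:
play_rows(targets=[0,0,0.001,0,0,0,200,0,0,0.001,0,0,0,200,0,0,0,0,0,0,200])

```text
time: 42.05
tcp_pos: [0.6184, -0.1829, 0.0141]
orientation: [0.708, 0.707, 0.0, 0.0]
contact_force: [-0.8, -0.3, 1.8]
opening: 0.0328
```

Call:
play_rows(targets=[0,0,0,0,0,0,50,0,0,0,0,0,0,50,0,0,0,0,0,0,50,0,0,-0.01,0,0,0,30,0,0,-0.03,0,0,0,30,0,0,-0.04,0,0,0,30,-0.01,0,-0.03,0,0,0,30,-0.04,0,0,0,0,0,30,-0.03,0,0,0,0,0,30,0,0,0,0,0,0,30])

```text
time: 43.05
tcp_pos: [0.6183, -0.2671, 0.1249]
orientation: [0.709, 0.705, -0.0, 0.002]
contact_force: [0.2, 0.4, 0.5]
opening: 0.0752
```

Call:
play_rows(targets=[0,0,0,0,0,0,30,0,0,0,0,0,0,30,0,0,0,0,0,0,30,0,0,0,0,0,0,30])

```text
time: 43.45
tcp_pos: [0.6181, -0.2618, 0.1239]
orientation: [0.707, 0.707, -0.0, -0.0]
contact_force: [0.2, 0.2, 0.3]
opening: 0.0756
```

```bash
cat > f9.py <<'E'
from h import *
st();p=read_camera('wrist');cv2.imwrite('pics/w19.png',p['frame'])
fit(p,'wheel_center',(.618,-.1825),.016,80)
m=colmask(p,proj(p,(.618,-.1825,.058)),'white_sleeve_center',32);c,a=cen(m);print('white top',c,a,[atz(p,c,z).round(4) for z in(.058,.063)],'r mm',np.sqrt(a/np.pi))
for r in (.017,): 
  for z in (.058,.066): print(z,cen(hullmask(p,[(.618+r*np.cos(t),-.1825+r*np.sin(t),z) for t in np.linspace(0,6.28,40)]))[1]/16)
fit(p,'cutter_center',(.638,.01),.032,90);fit(p,'blue_sleeve_center',(.638,.01),.046,24)
# outside views
W=dict(collar_center=(.6377,.0104,.016),cutter_center=(.6377,.0104,.032),blue_sleeve_center=(.6377,.0104,.046),wheel_center=(.618,-.1825,.016))
for n in ('scene','side'):
    q=read_camera(n); print(n); cv2.imwrite(f'pics/{n}9.png',q['frame'])
    for t in list(W)[1:]: fit(q,t,W[t][:2],W[t][2],14)
    m=colmask(q,proj(q,(.618,-.1825,.058)),'white_sleeve_center',9)
    if m is not None: c,a=cen(m);print('white',c,a,'pred mid',proj(q,(.618,-.1825,.046)),'top',proj(q,(.618,-.1825,.058)))
    for t in('worn_cutter_center','key_tray','wrench_mark'):
        for r in recognise(q,t)[:1]: w=towld(q,r['location']);print(t,round(r['p'],2),w.round(3))
E
python3 f9.py
```

```text
t 43.45 [ 0.6181 -0.2618  0.1239] yaw 90.01 tilt [-0.0002  0.0001] F [0.2 0.2 0.3] open 0.0756
wheel_center xy [ 0.6173 -0.1826] area ratio 0.983 px [314.   97.6] yaw 0
white top [314.10600324  97.13034072] 1849.0 [array([ 0.6174, -0.1818,  0.058 ]), array([ 0.6174, -0.182 ,  0.063 ])] r mm 24.260152092553522
0.058 1856.125
0.066 1984.75
cutter_center no blob
blue_sleeve_center no blob
scene
cutter_center xy [0.6379 0.0082] area ratio 0.977 px [316.7 239.2] yaw 0
blue_sleeve_center xy [0.6339 0.0072] area ratio 0.896 px [316.4 233.4] yaw 0
wheel_center xy [ 0.6182 -0.1847] area ratio 0.923 px [255.4 236.6] yaw 0
white [254.1875 227.875 ] 64.0 pred mid [255.39553787 231.26678389] top [254.99230956 228.21931793]
worn_cutter_center 0.62 [0.601 0.192 0.016]
key_tray 0.64 [0.499 0.491 0.014]
wrench_mark 0.66 [ 0.641 -0.176  0.01 ]
side
cutter_center xy [0.6361 0.0143] area ratio 0.883 px [266.8 183.4] yaw 0
blue_sleeve_center xy [0.6385 0.0109] area ratio 0.859 px [266.5 176.7] yaw 0
wheel_center xy [ 0.6147 -0.1772] area ratio 0.845 px [313.3 162. ] yaw 0
white [312.97348485 150.90909091] 264.0 pred mid [313.39622817 154.90378763] top [313.33898387 151.42403052]
worn_cutter_center 0.81 [0.586 0.2   0.016]
key_tray 0.94 [0.503 0.494 0.009]
```

```bash
python3 -c "
from bench import *
print(sign_off())"
```

```text
the job is handed in; nothing more can be done
None
```

I built both spindles as asked and handed the job in at about 44 s of robot time.
- **Blue stand:** dark collar, then brass cutter, then blue sleeve.
- **White stand:** green wheel, then white sleeve.

**Failed first grasp:** The first try at the collar closed on air above it. The real fingertips sit about 28 mm behind the reported TCP, so I lowered every later grasp by that amount. The collar was not disturbed.

**Checks that agreed:** Each part went onto its spindle without side load. The close wrist-camera fits put the cutter, wheel and both sleeves at their expected seated heights, and within about 1 mm of their spindle axes. The collar I judged by eye, flat on its seat. The gripper ended clear of everything.

**Checks that failed or were weaker:**
- The last wrist view did not include the blue stack, so that stack rests on the earlier close fit after its sleeve went on. The last outside views agree with it less exactly, within 2–5 mm.
- The last outside views found the worn cutter and the tray where they were at the start.
- In the final scene view the wrench detector marked the white stand instead, and the side view did not report the wrench. I could not re-check the wrench, but the arm never went near it after leaving the start.

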